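# Clip the sighting tube and slide it to the notch

### The arm

A 6-joint arm with a two-finger parallel gripper is mounted at the origin on the work surface. World frame = base frame: x ahead of the robot, y to its left, z up, the work surface at z = 0. Lengths are in m, angles in rad, forces in N, time in s.
With the tool pointing down it reaches from about 0.4 to 0.825 m from the base axis. Payload 7 kg.
Tool frame: the origin (TCP) lies at the centre of the arm's flange, where the gripper is bolted on; the fingertips stand 178 mm ahead of it and the grasp point (between the pads) lies 159 mm ahead of it; x points along the fingers, z is the direction in which the jaws open and shut, and the axes are right-handed (so a half turn about x gives the same grasp; the last joint's range is limited). The gripper opens to 88 mm and grips with 3 to 60 N. Pads are 19 mm wide; open, the fingers measure 130 mm over their backs; the gripper's body (78 mm by 193 mm) begins 47 mm behind the grasp point.
Start: joints at [-0.889, 0.359, 0.012, 0, -1.224, -0.288], TCP at [0.259, -0.623, 0.405] pointing down, gripper open.
Joint ranges: [-3.07, 3.07], [-1.43, 2.12], [-1.02, 1.25], [-3.03, 1.67], [-3.05, -0], [-3.03, 3.03]. Speed limits (rad/s): [2.39, 2.39, 3.01, 3.14, 3.14, 3.14].

### API

Orientations are given as [roll, pitch, yaw] about the fixed x, y, z axes, in that order (R = Rz(yaw) Ry(pitch) Rx(roll)).
In Python, from station import telemetry, optics, job_done, finder gives the robot as it stands.
- The arm moves only by the tool play_rows, never from a script. Its argument "steps" is a list of rows, each an object of numbers: "gripper": the opening, from 0 (shut) to 1 (fully open); "tx", "ty", "tz": the shift along the tool's x, y, z in units of 25 mm (1.0 is 25 mm); "ax", "ay", "az": the turn, a rotation vector about the tool's x, y, z in units of 6 degrees (1.0 is 6 degrees). In form: [{"gripper": .., "tx": .., "ty": .., "tz": .., "ax": .., "ay": .., "az": ..}, ...]. A call has 1 to 20 rows; each row shifts and turns the commanded pose from where the row before left it, along the tool's axes as they then stand; what a row does not reach is not made up. A row lasts 1/12 s, in which the tool goes at most 41.7 mm and 7.16 degrees, less where a joint would pass 70% of its speed; a pose out of reach is approached as far as the arm can. A call is refused whole if a number of a shift passes 1 or a number of a turn 1, either way. A call with a gripper value outside its range is refused whole. The fingers move at their own pace and stop on an object; "newtons" is the grip in N (left out, the last holds). Time passes only in rows, so rows that do not move let the fingers close. It gives the time, the measured TCP pose, the force and the opening at its end, in the units of the state.
- telemetry.get_state(): the state, without advancing time (a new reading comes with each control period).
- optics.grab_frame(name): name is "side" or "top" or "wrist"; returns the picture (480x640x3 uint8, red, green, blue); there is no depth.
- optics.calibration(name): a dict with "fx", "fy", "cx", "cy" (pixels), "T" (4x4, takes a point from camera to world coordinates); the wrist camera has in their place "mount" (4x4, takes a point from camera to tool coordinates, whose origin is the TCP and whose axes are the tool frame's). Camera axes: x right, y down, z forward; pixel columns grow to the right and rows downward; lengths in m; the calibration is good to about 2 mm. A picture is of the moment at which its call begins: read the wrist's pose just before it. calibration takes no time and is no camera call.
- job_done(): hands the job in, once; it reports no verdict.
Trained networks look in the newest picture that a camera, given by its name, has taken for a name from the list of things; names that differ only in an ending like _2 or _b are one class to them, and where a whole thing is asked for, a point or a joint stands for the part that bears it (a point fixed in the world has none). Each returns a list of dicts, best first, with "confidence" (0 to 1); they miss things now and then, are a little off and sometimes report something else, mostly with a low value. They report only what shows in the picture. A call takes as long as a camera call. They do not tell look-alikes from the thing itself.
- finder.look_for(query, camera): "extent" ([left, top, right, bottom] in pixels, round what is visible of it).
- finder.silhouettes(query, camera): "pixels" (480x640 bool, what is visible of it) and "extent" ([left, top, right, bottom] in pixels, round what is visible of it).
- finder.pinpoint(query, camera): "location" ([row, column] in pixels: a listed point, or the origin of a listed thing).
The state is a dict: "t": time; "q": joint angles; "qd": joint speeds; "joint_efforts": joint torques, N m; "eef_pos": TCP position; "ee_rot": TCP orientation; "force": force on the tool from outside, world axes, zero at the start; "moment": the same for the moment, N m; "width": finger opening in m.
Only numpy, scipy, OpenCV 4.12 (cv2) and the standard library are available. Lean on these libraries where they do the work, as an engineer would, in place of code of your own. Each camera call takes 0.05 s, during which the arm holds its last target.

### The job

Take the black sighting tube from its wooden cradle and press it down into the fork clip on the optical rail's carriage, past the sprung jaw, until it is fully seated and the jaw has snapped shut over it. Then take the carriage by its upright grip post and slide it along the rail until its ball drops into the notch between the two brass pins, and finish while still gripping the post and holding the carriage still, centred in the notch, with your gripper clear of the tube. Leave the other things on the table where they are.

Things in the scene. Friction and masses are not known exactly. Their poses are not given: they have to be found in the camera images.
- tube_mid (a point): Centre of the loose black sighting tube: cylinder 24 mm in diameter, 110 mm long, 0.16 kg, with a steel ring 28 mm in diameter and 10 mm wide at each end, both ends alike. Its y axis runs along the tube. It starts lying level, axis 34 mm above the table, in two wooden V blocks 12 mm wide, 32 mm either side of its middle; the middle is free for fingers.
- clip (a point): Where the tube's centre must lie when seated: middle of the fork clip on the carriage, 69 mm above the table, moving with the carriage. y runs along the rail, as the seated tube does; x points across the rail from the post's side to the jaw's side. Two aluminium forks, open at the top, stand 32 mm either side along the rail, each 12 mm wide; the deck between them lies 35 mm below this point.
- fork (a point): Middle of the line joining the two fork floors, 12 mm below clip (the tube rests here). The cheeks stand 13.3 mm either side of the tube's axis; the -x cheeks rise 23 mm above the floor, the +x ones 13 mm. The tube's end rings go outside the forks, with 7 mm play along the rail either way.
- jaw (a joint): Angle (rad) of the sprung steel jaw, hinged along the rail on the forks' +x side (hinge bar 21 mm out, 28 mm below the tube's axis): 0 shut, its rest with or without a seated tube; about 0.1 as the tube passes. Its two rounded noses reach over the tube at the forks, tips 9.5 mm to +x of the axis, 9 mm above it. Pressing the tube straight down with 5 to 10 N pushes it aside; it snaps back over the tube.
- carriage (a joint): Position (m) of the black carriage along the rail, 0 at the middle, growing along the rail's y axis (that of clip); stops at -0.165 and +0.165. It slides with about 1.5 N of friction, stays where it is left, and cannot lift or turn.
- post (a point): Grip point of the carriage's grip post, 60 mm above the table: an upright ribbed aluminium post 16 mm in diameter, from 34 to 79 mm above the table, on a flat arm of the carriage (arm top 34 mm above the table), 74 mm to -x of clip, nearer the robot. Its y axis runs along the rail.
- ball (a point): Sprung steel ball, 10 mm in diameter, that sticks out of the carriage's far (+x) side; this point is its centre when fully out, 29 mm above the table, moving with the carriage. Along the rail it is level with clip and post.
- notch (a point): The notch: midway between two upright brass pins, 8 mm in diameter, 12 mm apart between centres, tops 50 mm above the table, on an aluminium index block beside the rail's far side, left or right of the carriage. y runs along the rail. A like block without pins on the other side does nothing. The carriage is in the notch when this point and ball are level along the rail.
- index_top (a point): On the index block's top, above the notch, 44 mm above the table. What is felt: the ball meets the first pin about 13 mm before the notch (some 7 N along the rail), crosses its crest 6 mm before (force falls to nothing), then is pulled into the notch; going on meets some 6 N again. Let loose between the crests, the carriage centres itself in the notch to within 1 mm.
- eyepiece: Bystander: black eyepiece standing upright, 34 mm wide, 50 mm tall. Origin at the centre of its underside. Leave it alone.
- lens_cap: Bystander: flat black round lens cap, 52 mm across, 12 mm tall. Origin at the centre of its underside. Leave it alone.
- screw_jar: Bystander: amber jar with steel lid, 48 mm wide, 55 mm tall. Origin at the centre of its underside. Leave it alone.
- brush: Bystander: small flat brush with dark wooden handle, lying, 170 mm long. Origin at the centre of its underside. Leave it alone.
- screwdriver: Bystander: screwdriver with wooden handle, lying, 150 mm long. Origin at the centre of its underside. Leave it alone.
- loupe: Bystander: steel loupe standing upright, 40 mm wide, 36 mm tall. Origin at the centre of its underside. Leave it alone.
- slide_box: Bystander: closed light-wood box, 80 x 110 x 35 mm. Origin at the centre of its underside. Leave it alone.
Things that resemble listed ones, but are neither listed nor needed, are in the scene too. Of the things like the part that bears tube_mid, leave any that is pink or red; of the rest the larger one is meant.

How it is judged:
On the way, in this order (a step that is already met when the one before it is completed fails the run):
1. the tube is seated in the fork clip with the jaw shut over it (x of tube_mid in the frame of clip between -0.003 and 0.003 m and y of tube_mid in the frame of clip between -0.009 and 0.009 m and z of tube_mid in the frame of clip between -0.0025 and 0.0025 m and angle between the y axis of tube_mid and the y axis of clip, either way round below 0.06 rad and value of joint jaw below 0.06 rad), for 0.2 s.
2. the carriage is in the notch with the tube still in the clip (all of step 1 and y of ball in the frame of notch between -0.0025 and 0.0025 m), for 0.2 s.
At the end, for the whole second after the job is handed in: Tube centre within 3 mm across, 9 mm along, 2.5 mm in height of the clip point, parallel to the rail within 0.06 rad, jaw shut within 0.06 rad, robot off the tube; ball within 2.5 mm of the notch along the rail, carriage under 10 mm/s, fingers on the post with over 2 N (all of step 2 and velocity of joint carriage between -0.01 and 0.01 m/s and contact force between the fingers and carriage_c2 above 2 N and contact force between each of the arm, the fingers and tube below 0.2 N); the arm keeps its last pose, push and grip.
It fails at once if a bystander is moved by more than 25 mm (distance of any of eyepiece, lens_cap, screw_jar, brush, screwdriver, loupe, slide_box from where it was at the start of the episode above 0.025 m).
It also fails if it takes over 67 s, if anything falls off the work surface, if the arm or the gripper's body presses on something with over 40 N, if the wrist force passes 120 N, or if a joint passes its speed limit or range.

## Working session

There is one attempt and no reset: what is moved stays moved. The work goes in short steps, Python scripts to look and compute and a tool call to move; the robot and the scene stay as the last step left them, time stands still between calls to the robot, and variables do not carry over. Pictures are saved under pics/ and viewed, and the job is handed in when it is done.

Besides the shell and the picture viewer there is one more tool, called after "Call:" by a JSON object that holds its "fn" and its "kwargs", one argument or row to a line. play_rows: Moves the arm, as the interface text tells. Its arguments: {"type":"object","properties":{"steps":{"type":"array"},"newtons":{"type":"number"}},"required":["steps"]}

```bash
mkdir -p pics; ls; python3 - <<'E'
from station import telemetry, optics, finder
import cv2
print(telemetry.get_state())
for n in ("side","top"):
    im=optics.grab_frame(n); cv2.imwrite(f"pics/{n}0.png",im[:,:,::-1])
    c=optics.calibration(n); print(n,c)
    for q in ("tube_mid","clip","post","notch","ball"):
        print(q,[(round(d["confidence"],2),[round(float(v)) for v in d["location"]]) for d in finder.pinpoint(q,n)[:4]])
    print('tube',[(round(d["confidence"],2),d["extent"]) for d in finder.look_for("tube_mid",n)])
print(optics.calibration("wrist"))
E
```

```text
pics
{'t': 0.0, 'q': array([-8.88866823e-01,  3.59383715e-01,  1.10486184e-02, -3.32432116e-04,
       -1.22409190e+00, -2.88103022e-01]), 'qd': array([ 0.00095107,  0.00049809, -0.00094177,  0.00019708,  0.00081983,
        0.0007992 ]), 'joint_efforts': array([-8.32329042e-04, -5.82718527e+01,  2.93058944e+01,  6.99724227e+00,
        6.99079319e-03, -8.41330666e-05]), 'eef_pos': array([ 0.25893619, -0.62314697,  0.40372323]), 'ee_rot': array([0.09878134, 1.56913597, 2.06329093]), 'force': array([1.07506558, 0.0909308 , 0.50941825]), 'moment': array([-0.0033642 , -0.01740765,  0.00856212]), 'width': 0.08777788228281433}
side {'fx': 519.6084306032811, 'fy': 519.6084306032811, 'cx': 317.08628355427487, 'cy': 236.28449337764457, 'T': array([[-0.99443081, -0.07580392,  0.0732197 ,  0.4533348 ],
       [-0.10385136,  0.58646727, -0.80328764,  0.89918187],
       [ 0.0179514 , -0.80641795, -0.59107347,  0.74880768],
       [ 0.        ,  0.        ,  0.        ,  1.        ]])}
tube_mid [(0.72, [253, 404]), (0.65, [294, 409])]
clip [(0.71, [252, 258])]
post [(0.74, [256, 292])]
notch [(0
[... 722 characters left out ...]
93, [216, 299])]
notch [(0.47, [173, 233]), (0.27, [317, 160])]
ball [(0.74, [170, 298])]
tube [(0.76, [329.5, 280.6, 382.1, 293.3]), (0.74, [264.2, 340.6, 299.3, 345.2]), (0.73, [322.0, 326.5, 362.1, 349.6]), (0.63, [238.4, 268.7, 288.5, 296.6])]
{'fx': 415.9364089946893, 'fy': 415.9364089946893, 'cx': 323.29386767402445, 'cy': 234.8765974603272, 'mount': array([[-6.71660885e-04, -3.01372455e-01,  9.53506262e-01,
         2.03696599e-02],
       [-4.78774378e-04, -9.53506271e-01, -3.01372795e-01,
         8.18596988e-02],
       [ 9.99999660e-01, -6.58934685e-04,  4.96143457e-04,
         1.40472313e-03],
       [ 0.00000000e+00,  0.00000000e+00,  0.00000000e+00,
         1.00000000e+00]])}
```

View pics/top0.png

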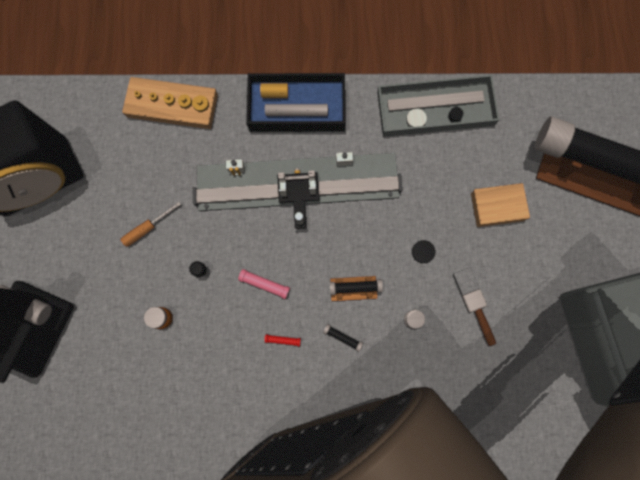

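View pics/side0.png

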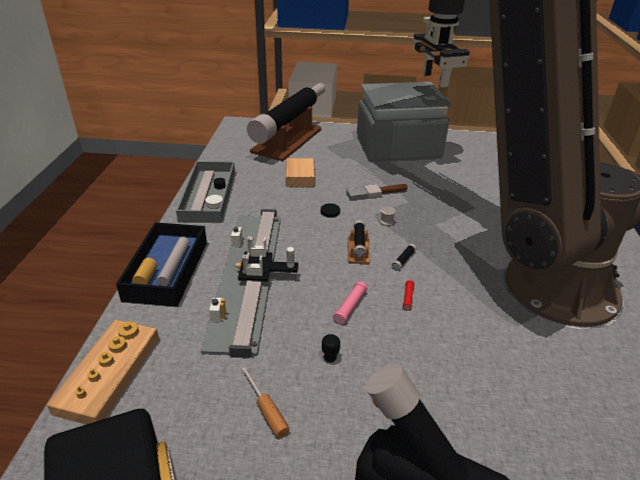

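```bash
python3 - <<'E'
import cv2
a=cv2.imread('pics/top0.png')
cv2.imwrite('pics/top0c.png',cv2.resize(a[230:380,200:400],None,fx=4,fy=4,interpolation=cv2.INTER_CUBIC))
cv2.imwrite('pics/top0d.png',cv2.resize(a[140:260,200:400],None,fx=4,fy=4,interpolation=cv2.INTER_CUBIC))
E
```

```text
(no output)
```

View pics/top0c.png

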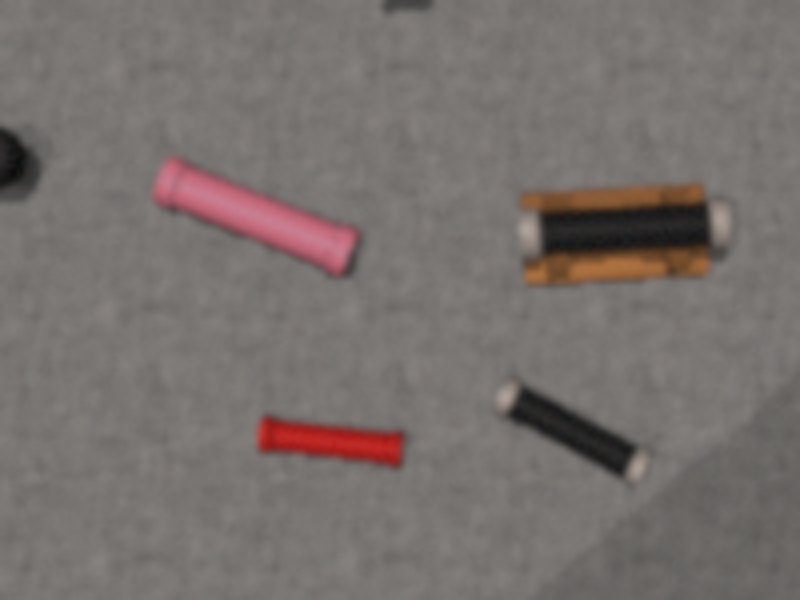

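View pics/top0d.png

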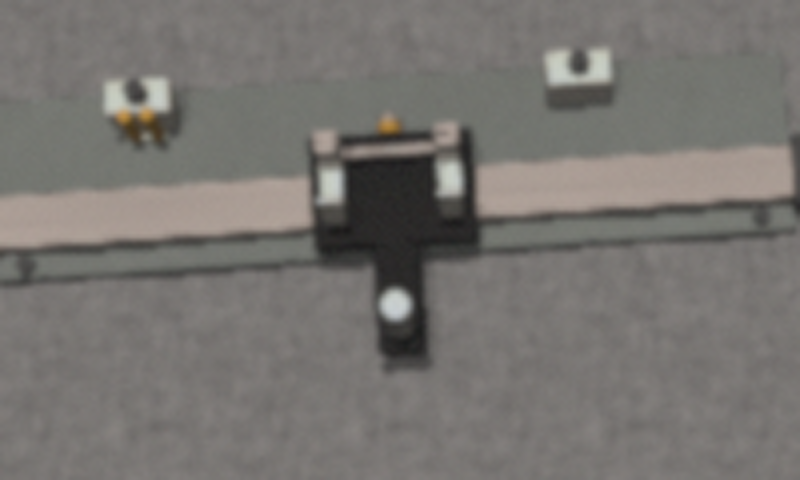

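The tube-like candidates in the top view are:
- Large black tube in the wooden cradle at (356,287)
- Small black tube at (343,337)
- Pink tube at (264,284)
- Red tube at (283,340)

I choose the cradle tube, since it is the larger one that isn't pink or red, and the crop confirms it lies in V blocks. The pinned block is the left one at (233,168), so the slide is towards +y.

```bash
cat > h.py <<'E'
import numpy as np, cv2
from scipy.spatial.transform import Rotation as Ro
from station import telemetry, optics, finder
def pose():
    s=telemetry.get_state(); return s,np.array(s["eef_pos"]),Ro.from_euler('xyz',s["ee_rot"]).as_matrix()
def camT(n,st=None):
    c=optics.calibration(n)
    if n!="wrist": return c,np.array(c["T"])
    s,p,R=st or pose(); T=np.eye(4);T[:3,:3]=R;T[:3,3]=p
    return c,T@np.array(c["mount"])
def ray(n,u,v,z,st=None):
    c,T=camT(n,st); d=T[:3,:3]@np.array([(u-c["cx"])/c["fx"],(v-c["cy"])/c["fy"],1]); o=T[:3,3]
    return o+d*(z-o[2])/d[2]
def proj(n,P,st=None):
    c,T=camT(n,st); q=T[:3,:3].T@(np.array(P)-T[:3,3]); return c["fx"]*q[0]/q[2]+c["cx"],c["fy"]*q[1]/q[2]+c["cy"]
def down(yawz):  # tool x down, tool z (opening) at world angle yawz
    x=np.array([0,0,-1.]);z=np.array([np.cos(yawz),np.sin(yawz),0]);return np.c_[x,np.cross(z,x),z]
def go(grasp,yawz,cur=None):
    """delta in tool units from the current pose; grasp point target in world"""
    s,p,R=pose(); Rt=down(yawz); pt=np.array(grasp)-Rt[:,0]*0.159
    d=R.T@(pt-p)/0.025; a=Ro.from_matrix(R.T@Rt).as_rotvec()/np.radians(6)
    print("shift tool units",d.round(3),"turn units",a.round(3),"| grasp now",(p+R[:,0]*.159).round(4),"open dir",R[:,2].round(3))
E
python3 - <<'E'
from h import *
s,p,R=pose(); print(R.round(3))
pr=lambda *a:print(a[0],ray("top",*a[1:]).round(4))
pr("ringL",332.5,287.5,.034);pr("ringR",379.8,285.5,.034);pr("tube pinp",354,287,.034)
pr("post top",298.8,216,.079);pr("clip",296,184,.069);pr("ball",298,170,.029)
pr("forkL",283,187,.08);pr("forkR",312.5,184.5,.08)
pr("pins",(200+135/4),140+117/4,.050)
pr("railL end",200,203,.0);pr("railR",396,198,.0)
def tri(a,b):
    # two-view
    A=[];B=[]
    for n,(v,u) in (("side",a),("top",b)):
        c,T=camT(n);d=T[:3,:3]@np.array([(u-c["cx"])/c["fx"],(v-c["cy"])/c["fy"],1]);d/=np.linalg.norm(d)
        M=np.eye(3)-np.outer(d,d);A.append(M);B.append(M@T[:3,3])
    return np.linalg.solve(sum(A),sum(B))
print("tri clip",tri((252,258),(184,296)),"post",tri((256,292),(216,299)))
E
```

```text
[[ 0.    -0.923 -0.384]
 [ 0.    -0.384  0.923]
 [-1.    -0.     0.   ]]
ringL [ 0.444  -0.0315  0.034 ]
ringR [ 0.4479 -0.1317  0.034 ]
tube pinp [ 0.4449 -0.0771  0.034 ]
post top [0.5891 0.0382 0.079 ]
clip [0.6612 0.0453 0.069 ]
ball [0.7051 0.0439 0.029 ]
forkL [0.6515 0.0719 0.08  ]
forkR [0.6567 0.0098 0.08  ]
pins [0.7006 0.1824 0.05  ]
railL end [0.6381 0.2655 0.    ]
railR [ 0.6479 -0.1752  0.    ]
tri clip [0.65882291 0.04532525 0.0680721 ] post [0.58888883 0.03906678 0.05991589]
```

```bash
python3 - <<'E'
from h import *
go([.446,-.0815,.18],np.radians(182.2))
E
```

```text
shift tool units [  2.627 -15.224  17.143] turn units [-11.606  -0.      0.   ] | grasp now [ 0.259  -0.6233  0.2457] open dir [-0.384  0.923  0.   ]
```

Call:
{"fn": "play_rows", "kwargs": {
  "steps": [
    {"gripper": 1, "tx": 0.13, "ty": -0.76, "tz": 0.857},
    {"gripper": 1, "tx": 0.13, "ty": -0.76, "tz": 0.857},
    {"gripper": 1, "tx": 0.13, "ty": -0.76, "tz": 0.857},
    {"gripper": 1, "tx": 0.13, "ty": -0.76, "tz": 0.857},
    {"gripper": 1, "tx": 0.13, "ty": -0.76, "tz": 0.857},
    {"gripper": 1, "tx": 0.13, "ty": -0.76, "tz": 0.857},
    {"gripper": 1, "tx": 0.13, "ty": -0.76, "tz": 0.857},
    {"gripper": 1, "tx": 0.13, "ty": -0.76, "tz": 0.857},
    {"gripper": 1, "tx": 0.13, "ty": -0.76, "tz": 0.857},
    {"gripper": 1, "tx": 0.13, "ty": -0.76, "tz": 0.857},
    {"gripper": 1, "tx": 0.13, "ty": -0.76, "tz": 0.857},
    {"gripper": 1, "tx": 0.13, "ty": -0.76, "tz": 0.857},
    {"gripper": 1, "tx": 0.13, "ty": -0.76, "tz": 0.857},
    {"gripper": 1, "tx": 0.13, "ty": -0.76, "tz": 0.857},
    {"gripper": 1, "tx": 0.13, "ty": -0.76, "tz": 0.857},
    {"gripper": 1, "tx": 0.13, "ty": -0.76, "tz": 0.857},
    {"gripper": 1, "tx": 0.13, "ty": -0.76, "tz": 0.857},
    {"gripper": 1, "tx": 0.13, "ty": -0.76, "tz": 0.857},
    {"gripper": 1, "tx": 0.13, "ty": -0.76, "tz": 0.857},
    {"gripper": 1, "tx": 0.13, "ty": -0.76, "tz": 0.857}
  ]
}}

```text
invalid input
```

Call:
{"fn": "play_rows", "kwargs": {
  "steps": [
    {"ax": -0.97},
    {"ax": -0.97},
    {"ax": -0.97},
    {"ax": -0.97},
    {"ax": -0.97},
    {"ax": -0.97},
    {"ax": -0.97},
    {"ax": -0.97},
    {"ax": -0.97},
    {"ax": -0.97},
    {"ax": -0.97},
    {"ax": -0.97},
    {"tx": 0},
    {"tx": 0},
    {"tx": 0}
  ]
}}

```text
invalid input
```

```bash
python3 - <<'E'
from h import *
st=pose(); print(st[0]["q"].round(3),st[0]["t"])
go([.446,-.0815,.18],np.radians(182.2))
im=optics.grab_frame("wrist"); cv2.imwrite("pics/w1.png",im[:,:,::-1])
for d in finder.pinpoint("tube_mid","wrist"): print(d["confidence"],d["location"], ray("wrist",d["location"][1],d["location"][0],.034,st).round(4))
for d in finder.silhouettes("tube_mid","wrist"):
    m=d["pixels"].astype(np.uint8); ys,xs=np.nonzero(m)
    print("sil",round(d["confidence"],2),d["extent"],len(xs),cv2.minAreaRect(np.c_[xs,ys].astype(np.float32)))
E
```

```text
[-0.889  0.359  0.012 -0.    -1.224 -0.288] 0.7
shift tool units [  2.627 -15.224  17.143] turn units [-11.606  -0.      0.   ] | grasp now [ 0.259  -0.6233  0.2457] open dir [-0.384  0.923  0.   ]
```

View pics/w1.png

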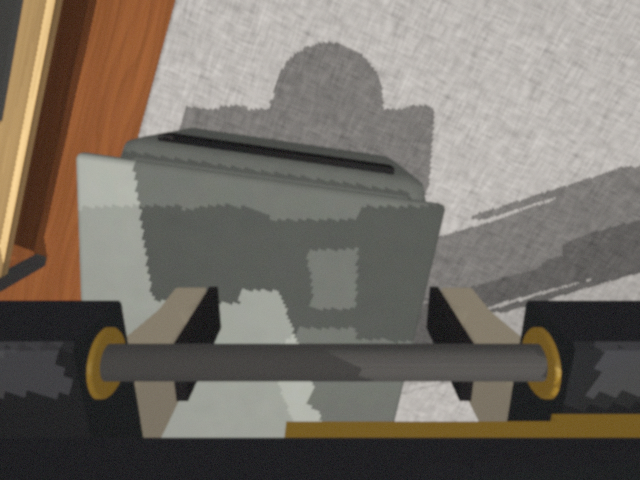

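The wrist view shows only the grey box under the gripper. The move was refused, probably because every row needs all seven fields.

Call:
{"fn": "play_rows", "kwargs": {
  "steps": [
    {"gripper": 1, "tx": 0, "ty": -0.76, "tz": 0.857, "ax": 0, "ay": 0, "az": 0},
    {"gripper": 1, "tx": 0, "ty": -0.76, "tz": 0.857, "ax": 0, "ay": 0, "az": 0},
    {"gripper": 1, "tx": 0, "ty": -0.76, "tz": 0.857, "ax": 0, "ay": 0, "az": 0},
    {"gripper": 1, "tx": 0, "ty": -0.76, "tz": 0.857, "ax": 0, "ay": 0, "az": 0},
    {"gripper": 1, "tx": 0, "ty": -0.76, "tz": 0.857, "ax": 0, "ay": 0, "az": 0},
    {"gripper": 1, "tx": 0, "ty": -0.76, "tz": 0.857, "ax": 0, "ay": 0, "az": 0},
    {"gripper": 1, "tx": 0, "ty": -0.76, "tz": 0.857, "ax": 0, "ay": 0, "az": 0},
    {"gripper": 1, "tx": 0, "ty": -0.76, "tz": 0.857, "ax": 0, "ay": 0, "az": 0},
    {"gripper": 1, "tx": 0, "ty": -0.76, "tz": 0.857, "ax": 0, "ay": 0, "az": 0},
    {"gripper": 1, "tx": 0, "ty": -0.76, "tz": 0.857, "ax": 0, "ay": 0, "az": 0},
    {"gripper": 1, "tx": 0, "ty": -0.76, "tz": 0.857, "ax": 0, "ay": 0, "az": 0},
    {"gripper": 1, "tx": 0, "ty": -0.76, "tz": 0.857, "ax": 0, "ay": 0, "az": 0},
    {"gripper": 1, "tx": 0, "ty": -0.76, "tz": 0.857, "ax": 0, "ay": 0, "az": 0},
    {"gripper": 1, "tx": 0, "ty": -0.76, "tz": 0.857, "ax": 0, "ay": 0, "az": 0},
    {"gripper": 1, "tx": 0, "ty": -0.76, "tz": 0.857, "ax": 0, "ay": 0, "az": 0},
    {"gripper": 1, "tx": 0, "ty": -0.76, "tz": 0.857, "ax": 0, "ay": 0, "az": 0},
    {"gripper": 1, "tx": 0, "ty": -0.76, "tz": 0.857, "ax": 0, "ay": 0, "az": 0},
    {"gripper": 1, "tx": 0, "ty": -0.76, "tz": 0.857, "ax": 0, "ay": 0, "az": 0},
    {"gripper": 1, "tx": 0, "ty": -0.76, "tz": 0.857, "ax": 0, "ay": 0, "az": 0},
    {"gripper": 1, "tx": 0, "ty": -0.76, "tz": 0.857, "ax": 0, "ay": 0, "az": 0}
  ]
}}

```text
t: 2.52
eef_pos: [0.4456, -0.0804, 0.4051]
ee_rot: [-1.766, 1.57, 0.199]
force: [-0.4, -0.9, 0.1]
width: 0.0875
```

Call:
{"fn": "play_rows", "kwargs": {
  "steps": [
    {"gripper": 1, "tx": 0.2, "ty": 0, "tz": 0, "ax": -0.97, "ay": 0, "az": 0},
    {"gripper": 1, "tx": 0.2, "ty": 0, "tz": 0, "ax": -0.97, "ay": 0, "az": 0},
    {"gripper": 1, "tx": 0.2, "ty": 0, "tz": 0, "ax": -0.97, "ay": 0, "az": 0},
    {"gripper": 1, "tx": 0.2, "ty": 0, "tz": 0, "ax": -0.97, "ay": 0, "az": 0},
    {"gripper": 1, "tx": 0.2, "ty": 0, "tz": 0, "ax": -0.97, "ay": 0, "az": 0},
    {"gripper": 1, "tx": 0.2, "ty": 0, "tz": 0, "ax": -0.97, "ay": 0, "az": 0},
    {"gripper": 1, "tx": 0.2, "ty": 0, "tz": 0, "ax": -0.97, "ay": 0, "az": 0},
    {"gripper": 1, "tx": 0.2, "ty": 0, "tz": 0, "ax": -0.97, "ay": 0, "az": 0},
    {"gripper": 1, "tx": 0.2, "ty": 0, "tz": 0, "ax": -0.97, "ay": 0, "az": 0},
    {"gripper": 1, "tx": 0.2, "ty": 0, "tz": 0, "ax": -0.97, "ay": 0, "az": 0},
    {"gripper": 1, "tx": 0.2, "ty": 0, "tz": 0, "ax": -0.97, "ay": 0, "az": 0},
    {"gripper": 1, "tx": 0.2, "ty": 0, "tz": 0, "ax": -0.97, "ay": 0, "az": 0},
    {"gripper": 1, "tx": 0, "ty": 0, "tz": 0, "ax": 0, "ay": 0, "az": 0},
    {"gripper": 1, "tx": 0, "ty": 0, "tz": 0, "ax": 0, "ay": 0, "az": 0},
    {"gripper": 1, "tx": 0, "ty": 0, "tz": 0, "ax": 0, "ay": 0, "az": 0}
  ]
}}

```text
t: 3.77
eef_pos: [0.4456, -0.0818, 0.345]
ee_rot: [3.068, 1.57, -0.035]
force: [0.2, -0.4, 0.8]
width: 0.0873
```

```bash
python3 - <<'E'
from h import *
st=pose(); print(st[0]["q"].round(3),st[0]["t"])
go([.446,-.0815,.18],np.radians(182.2))
im=optics.grab_frame("wrist"); cv2.imwrite("pics/w2.png",im[:,:,::-1])
for d in finder.pinpoint("tube_mid","wrist"): print(d["confidence"],d["location"], ray("wrist",d["location"][1],d["location"][0],.034,st).round(4))
for d in finder.silhouettes("tube_mid","wrist"):
    m=d["pixels"].astype(np.uint8); ys,xs=np.nonzero(m)
    print("sil",round(d["confidence"],2),d["extent"],len(xs),cv2.minAreaRect(np.c_[xs,ys].astype(np.float32)))
E
```

```text
[ 0.256  0.038 -0.544  0.    -0.988 -0.217] 3.7667
shift tool units [ 0.242 -0.012 -0.018] turn units [ 0.003 -0.004 -0.   ] | grasp now [ 0.4456 -0.0818  0.186 ] open dir [-0.999 -0.039 -0.   ]
0.97 [388.9, 438.9] [0.3438 0.06   0.034 ]
0.94 [427.3, 306.5] [0.4526 0.1034 0.034 ]
0.74 [253.8, 456.1] [ 0.3456 -0.0594  0.034 ]
0.64 [223.5, 324.7] [ 0.4442 -0.0791  0.034 ]
sil 0.97 [295.8, 381.7, 343.5, 421.4] 1220 ((319.275634765625, 401.1459655761719), (29.0090389251709, 56.04255294799805), 27.89727020263672)
sil 0.92 [417.3, 202.0, 499.4, 299.1] 2465 ((453.63836669921875, 252.30908203125), (28.36088752746582, 110.75138092041016), 37.43857192993164)
sil 0.9 [301.3, 142.4, 343.8, 302.9] 5211 ((323.5, 222.5), (155.0, 39.0), 90.0)
sil 0.63 [422.4, 381.0, 454.1, 420.1] 866 ((436.60540771484375, 400.532470703125), (21.32122802734375, 45.21570587158203), 17.10272979736328)
```

View pics/w2.png

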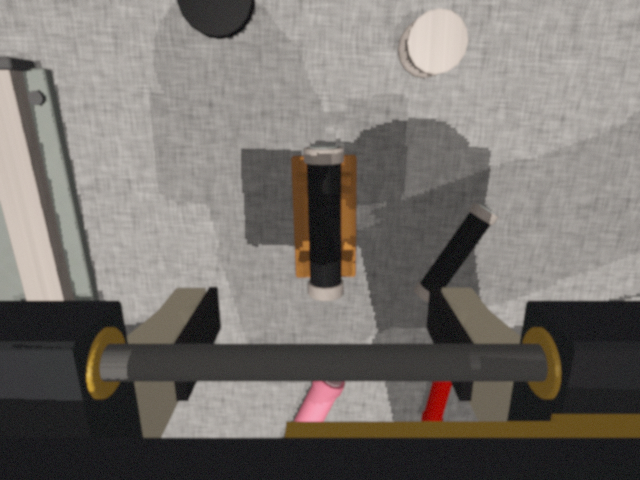

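The wrist view shows the chosen black tube in its cradle, with rings at about (323,155) and (326,291). The pink, red and small black tubes lie lower and to the right.

```bash
python3 - <<'E'
from h import *
st=pose()
for u,v in ((323.5,154),(326,291),(324,180),(325.5,265)): print(ray("wrist",u,v,.036,st).round(4))
a=cv2.imread('pics/w2.png'); cv2.imwrite('pics/w2c.png',cv2.resize(a[130:310,250:400],None,fx=3.3,fy=3.3,interpolation=cv2.INTER_CUBIC))
E
```

```text
[ 0.4471 -0.1291  0.036 ]
[ 0.4411 -0.0263  0.036 ]
[ 0.4461 -0.1112  0.036 ]
[ 0.4424 -0.0475  0.036 ]
```

View pics/w2c.png

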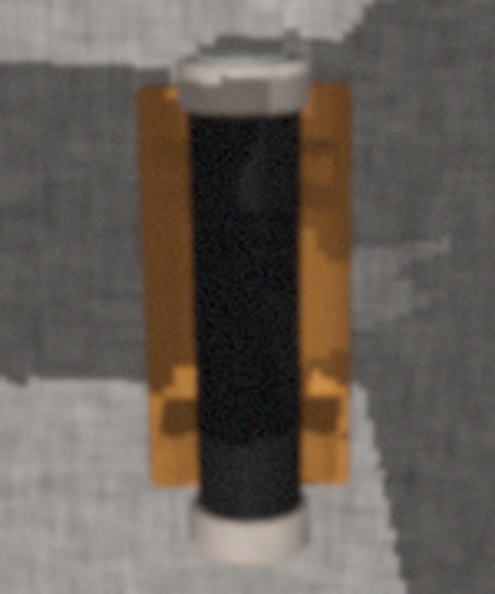

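```bash
python3 - <<'E'
from h import *
go([.4440,-.0788,.038],np.radians(183.2))
E
```

```text
shift tool units [ 5.921 -0.122  0.063] turn units [-0.149 -0.007  0.001] | grasp now [ 0.4457 -0.0818  0.186 ] open dir [-0.999 -0.04  -0.001]
```

Call:
{"fn": "play_rows", "kwargs": {
  "steps": [
    {"gripper": 1, "tx": 0.4, "ty": -0.06, "tz": 0.03, "ax": -0.08, "ay": 0, "az": 0},
    {"gripper": 1, "tx": 0.8, "ty": -0.06, "tz": 0.03, "ax": -0.07, "ay": 0, "az": 0},
    {"gripper": 1, "tx": 0.9, "ty": 0, "tz": 0, "ax": 0, "ay": 0, "az": 0},
    {"gripper": 1, "tx": 0.9, "ty": 0, "tz": 0, "ax": 0, "ay": 0, "az": 0},
    {"gripper": 1, "tx": 0.9, "ty": 0, "tz": 0, "ax": 0, "ay": 0, "az": 0},
    {"gripper": 1, "tx": 0.9, "ty": 0, "tz": 0, "ax": 0, "ay": 0, "az": 0},
    {"gripper": 1, "tx": 0.5, "ty": 0, "tz": 0, "ax": 0, "ay": 0, "az": 0},
    {"gripper": 1, "tx": 0.3, "ty": 0, "tz": 0, "ax": 0, "ay": 0, "az": 0},
    {"gripper": 1, "tx": 0.32, "ty": 0, "tz": 0, "ax": 0, "ay": 0, "az": 0},
    {"gripper": 1, "tx": 0, "ty": 0, "tz": 0, "ax": 0, "ay": 0, "az": 0},
    {"gripper": 1, "tx": 0, "ty": 0, "tz": 0, "ax": 0, "ay": 0, "az": 0}
  ]
}}

```text
t: 4.83
eef_pos: [0.4441, -0.0788, 0.1969]
ee_rot: [2.442, 1.571, -0.642]
force: [0.6, -0.9, 0.5]
width: 0.0875
```

```bash
python3 - <<'E'
from h import *
go([.4440,-.0788,.038],np.radians(183.2))
im=optics.grab_frame("wrist"); cv2.imwrite("pics/w3.png",im[:,:,::-1])
E
```

```text
shift tool units [-0.004 -0.002  0.004] turn units [ 0.016 -0.001 -0.001] | grasp now [ 0.4441 -0.0789  0.0379] open dir [-0.998 -0.057 -0.   ]
```

View pics/w3.png

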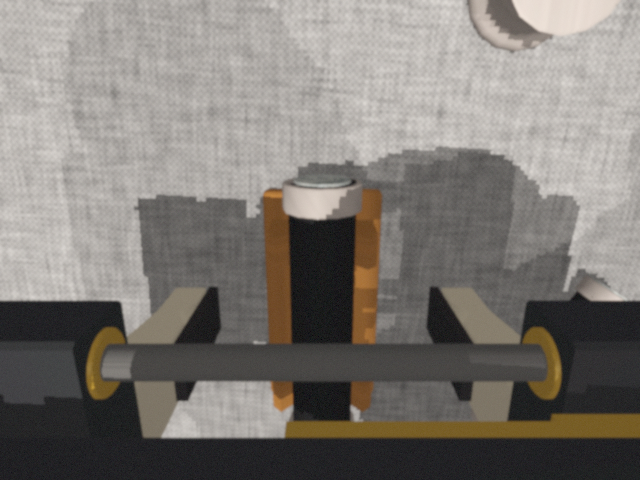

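The tube (column 322) sits centred between the fingers, so I close.

Call:
{"fn": "play_rows", "kwargs": {
  "newtons": 30,
  "steps": [
    {"gripper": 0, "tx": 0, "ty": 0, "tz": 0, "ax": 0, "ay": 0, "az": 0},
    {"gripper": 0, "tx": 0, "ty": 0, "tz": 0, "ax": 0, "ay": 0, "az": 0},
    {"gripper": 0, "tx": 0, "ty": 0, "tz": 0, "ax": 0, "ay": 0, "az": 0},
    {"gripper": 0, "tx": 0, "ty": 0, "tz": 0, "ax": 0, "ay": 0, "az": 0},
    {"gripper": 0, "tx": 0, "ty": 0, "tz": 0, "ax": 0, "ay": 0, "az": 0},
    {"gripper": 0, "tx": 0, "ty": 0, "tz": 0, "ax": 0, "ay": 0, "az": 0},
    {"gripper": 0, "tx": 0, "ty": 0, "tz": 0, "ax": 0, "ay": 0, "az": 0},
    {"gripper": 0, "tx": 0, "ty": 0, "tz": 0, "ax": 0, "ay": 0, "az": 0},
    {"gripper": 0, "tx": 0, "ty": 0, "tz": 0, "ax": 0, "ay": 0, "az": 0},
    {"gripper": 0, "tx": 0, "ty": 0, "tz": 0, "ax": 0, "ay": 0, "az": 0}
  ]
}}

```text
t: 5.72
eef_pos: [0.4438, -0.0789, 0.1966]
ee_rot: [0.146, 1.571, -2.937]
force: [0.2, -0.8, -0.0]
width: 0.0264
```

Call:
{"fn": "play_rows", "kwargs": {
  "steps": [
    {"gripper": 0, "tx": 0, "ty": 0, "tz": 0, "ax": 0, "ay": 0, "az": 0},
    {"gripper": 0, "tx": 0, "ty": 0, "tz": 0, "ax": 0, "ay": 0, "az": 0},
    {"gripper": 0, "tx": 0, "ty": 0, "tz": 0, "ax": 0, "ay": 0, "az": 0},
    {"gripper": 0, "tx": 0, "ty": 0, "tz": 0, "ax": 0, "ay": 0, "az": 0}
  ]
}}

```text
t: 6.05
eef_pos: [0.4444, -0.0787, 0.1969]
ee_rot: [-3.047, 1.569, 0.152]
force: [3.7, 1.3, -0.7]
width: 0.0231
```

Call:
{"fn": "play_rows", "kwargs": {
  "steps": [
    {"gripper": 0, "tx": -0.3, "ty": 0, "tz": 0, "ax": 0, "ay": 0, "az": 0},
    {"gripper": 0, "tx": -0.5, "ty": 0, "tz": 0, "ax": 0, "ay": 0, "az": 0},
    {"gripper": 0, "tx": -0.8, "ty": 0, "tz": 0, "ax": 0, "ay": 0, "az": 0},
    {"gripper": 0, "tx": -0.9, "ty": 0, "tz": 0, "ax": 0, "ay": 0, "az": 0},
    {"gripper": 0, "tx": -0.9, "ty": 0, "tz": 0, "ax": 0, "ay": 0, "az": 0},
    {"gripper": 0, "tx": -0.9, "ty": 0, "tz": 0, "ax": 0, "ay": 0, "az": 0},
    {"gripper": 0, "tx": -0.9, "ty": 0, "tz": 0, "ax": 0, "ay": 0, "az": 0},
    {"gripper": 0, "tx": -0.9, "ty": 0, "tz": 0, "ax": 0, "ay": 0, "az": 0},
    {"gripper": 0, "tx": -0.5, "ty": 0, "tz": 0, "ax": 0, "ay": 0, "az": 0},
    {"gripper": 0, "tx": 0, "ty": 0, "tz": 0, "ax": 0, "ay": 0, "az": 0}
  ]
}}

```text
t: 6.88
eef_pos: [0.4437, -0.079, 0.3646]
ee_rot: [-3.03, 1.567, 0.169]
force: [0.6, -0.7, -1.4]
width: 0.0234
```

```bash
python3 - <<'E'
from h import *
print(pose()[0]["width"])
go([.62,.135,.2],np.radians(183.7))
E
```

```text
0.023395000477327666
shift tool units [ 0.254 -8.138 -7.536] turn units [-0.064 -0.032  0.004] | grasp now [ 0.4442 -0.0789  0.2056] open dir [-0.998 -0.058 -0.003]
```

Call:
{"fn": "play_rows", "kwargs": {
  "steps": [
    {"gripper": 0, "tx": 0, "ty": -0.4, "tz": -0.4, "ax": 0, "ay": 0, "az": 0},
    {"gripper": 0, "tx": 0, "ty": -0.8, "tz": -0.8, "ax": 0, "ay": 0, "az": 0},
    {"gripper": 0, "tx": 0, "ty": -0.8, "tz": -0.8, "ax": 0, "ay": 0, "az": 0},
    {"gripper": 0, "tx": 0, "ty": -0.8, "tz": -0.8, "ax": 0, "ay": 0, "az": 0},
    {"gripper": 0, "tx": 0, "ty": -0.8, "tz": -0.8, "ax": 0, "ay": 0, "az": 0},
    {"gripper": 0, "tx": 0, "ty": -0.8, "tz": -0.8, "ax": 0, "ay": 0, "az": 0},
    {"gripper": 0, "tx": 0, "ty": -0.8, "tz": -0.8, "ax": 0, "ay": 0, "az": 0},
    {"gripper": 0, "tx": 0, "ty": -0.8, "tz": -0.8, "ax": 0, "ay": 0, "az": 0},
    {"gripper": 0, "tx": 0, "ty": -0.8, "tz": -0.8, "ax": 0, "ay": 0, "az": 0},
    {"gripper": 0, "tx": 0, "ty": -0.8, "tz": -0.7, "ax": 0, "ay": 0, "az": 0},
    {"gripper": 0, "tx": 0, "ty": -0.5, "tz": 0, "ax": 0, "ay": 0, "az": 0},
    {"gripper": 0, "tx": 0, "ty": 0, "tz": 0, "ax": 0, "ay": 0, "az": 0},
    {"gripper": 0, "tx": 0, "ty": 0, "tz": 0, "ax": 0, "ay": 0, "az": 0},
    {"gripper": 0, "tx": 0, "ty": 0, "tz": 0, "ax": 0, "ay": 0, "az": 0}
  ]
}}

```text
t: 8.05
eef_pos: [0.6187, 0.1339, 0.3607]
ee_rot: [0.338, 1.569, -2.746]
force: [0.6, 0.6, -2.1]
width: 0.0232
```

```bash
python3 - <<'E'
from h import *
st=pose(); go([.62,.135,.2],np.radians(183.7))
im=optics.grab_frame("wrist"); cv2.imwrite("pics/w4.png",im[:,:,::-1])
for q,z in (("clip",.069),("post",.06),("ball",.029),("notch",.05),("fork",.057)):
  for d in finder.pinpoint(q,"wrist"): print(q,round(d["confidence"],2),d["location"], ray("wrist",d["location"][1],d["location"][0],z,st).round(4))
E
```

```text
shift tool units [ 0.067 -0.041 -0.056] turn units [-0.065  0.02  -0.007] | grasp now [0.6183 0.1338 0.2017] open dir [-0.998 -0.058  0.002]
clip 0.65 [85.2, 254.5] [0.6651 0.0451 0.069 ]
post 0.83 [88.9, 380.3] [0.5865 0.0424 0.06  ]
post 0.24 [418.2, 548.3] [0.4233 0.2892 0.06  ]
ball 0.81 [87.1, 207.6] [0.7043 0.047  0.029 ]
notch 0.87 [271.5, 214.3] [0.6972 0.1784 0.05  ]
fork 0.61 [85.1, 261.4] [0.6625 0.0444 0.057 ]
```

View pics/w4.png

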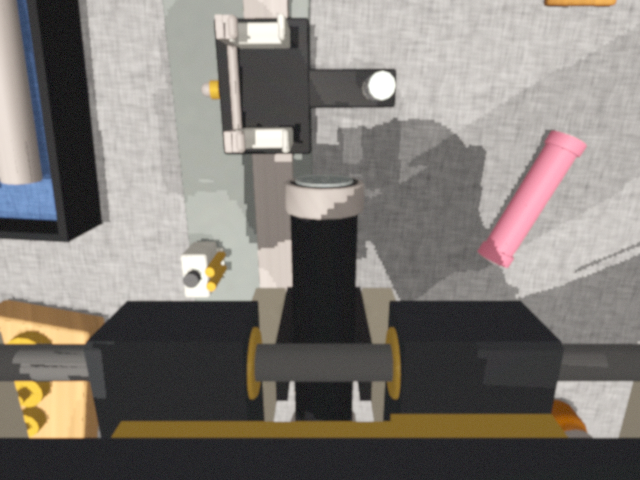

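```bash
python3 - <<'E'
import cv2
a=cv2.imread('pics/w4.png'); cv2.imwrite('pics/w4c.png',cv2.resize(a[0:165,195:405],None,fx=3.6,fy=3.6,interpolation=cv2.INTER_CUBIC))
E
```

```text
(no output)
```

View pics/w4c.png

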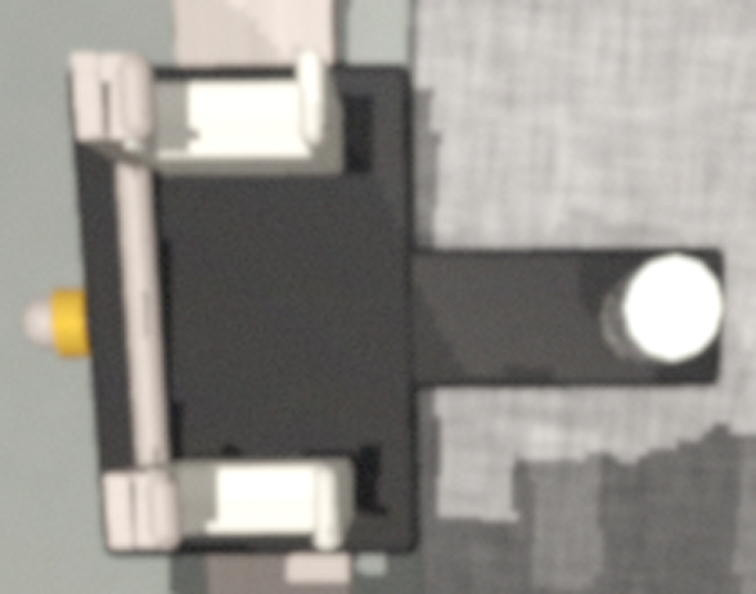

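```bash
python3 - <<'E'
from h import *
st=pose()
f=lambda x,y,z:ray("wrist",195+x/3.6,y/3.6,z,st)
c1,n1=f(297,100,.080),f(152,97,.079); c2,n2=f(315,505,.080),f(178,508,.079)
print("cheeks",c1.round(4),c2.round(4),"noses",n1.round(4),n2.round(4),"gaps",(n1-c1).round(4),(n2-c2).round(4))
P=f(674,307,.079);print("post",P.round(4))
A=f(48,322,.029);print("ball~",A.round(4))
for a,b in ((c2,c1),(n2,n1)):
    d=b-a;print("len",np.linalg.norm(d[:2]),"yaw of y",np.degrees(np.arctan2(d[0],-d[1])))
ax1=c1+(n1-c1)*13.3/22.8;ax2=c2+(n2-c2)*13.3/22.8
print("axis pts",ax1.round(4),ax2.round(4),"mid",((ax1+ax2)/2).round(4))
# rail edges yaw from the top picture
E
python3 - <<'E'
import cv2
a=cv2.imread('pics/top0.png'); cv2.imwrite('pics/top0e.png',cv2.resize(a[145:220,185:410],None,fx=3.5,fy=3.5,interpolation=cv2.INTER_CUBIC))
E
```

```text
cheeks [0.6518 0.0137 0.08  ] [0.6473 0.0763 0.08  ] noses [0.6749 0.0144 0.079 ] [0.6708 0.0782 0.079 ] gaps [ 0.0231  0.0007 -0.001 ] [ 0.0236  0.0019 -0.001 ]
post [0.589 0.041 0.079]
ball~ [0.7054 0.0485 0.029 ]
len 0.06273140291694304 yaw of y 4.145112935760018
len 0.06390079978635217 yaw of y 3.6604987134442535
axis pts [0.6653 0.0141 0.0794] [0.661  0.0774 0.0794] mid [0.6631 0.0457 0.0794]
```

View pics/top0e.png

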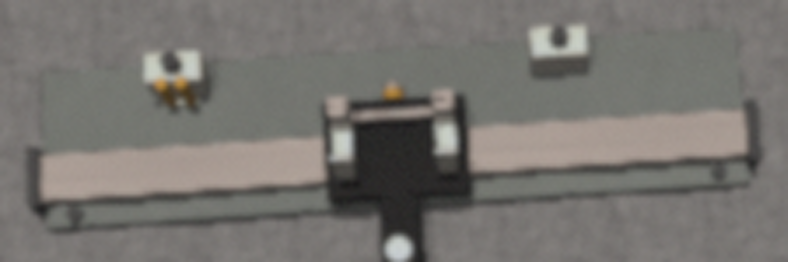

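```bash
python3 - <<'E'
from h import *
a=cv2.imread('pics/w4.png'); cv2.imwrite('pics/w4d.png',cv2.resize(a[170:300,270:380],None,fx=5,fy=4.5,interpolation=cv2.INTER_CUBIC))
c=optics.calibration("wrist");M=np.linalg.inv(c["mount"])
for X,Y in ((.163,.055),(.163,.045),(.163,.03),(.163,.02),(.149,.05)):
    q=M@np.array([X,Y,0,1]);print(X,Y,c["fx"]*q[0]/q[2]+c["cx"],c["fy"]*q[1]/q[2]+c["cy"],q[2])
E
```

```text
0.163 0.055 322.22551678777637 180.89238125753923 0.14370798913787058
0.163 0.045 322.26108435579835 209.02713024016964 0.1467282859541083
0.163 0.03 322.3117724414296 249.12254988661127 0.15125873117846486
0.163 0.02 322.3439106437488 274.54459320557345 0.15427902799470256
0.149 0.05 322.1504248733598 204.4178529771885 0.1318719583891506
```

View pics/w4d.png

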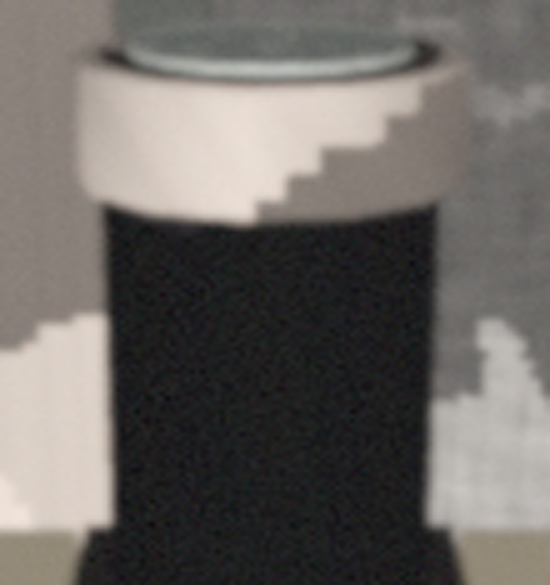

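```bash
python3 - <<'E'
from h import *
go([.6637,.0457,.118],np.radians(183.7))
E
```

```text
shift tool units [ 3.398  3.609 -1.577] turn units [-0.072 -0.003  0.002] | grasp now [0.6192 0.1336 0.203 ] open dir [-0.998 -0.057 -0.   ]
```

Call:
{"fn": "play_rows", "kwargs": {
  "steps": [
    {"gripper": 0, "tx": 0, "ty": 0.4, "tz": -0.2, "ax": -0.07, "ay": 0, "az": 0},
    {"gripper": 0, "tx": 0, "ty": 0.7, "tz": -0.3, "ax": 0, "ay": 0, "az": 0},
    {"gripper": 0, "tx": 0, "ty": 0.8, "tz": -0.38, "ax": 0, "ay": 0, "az": 0},
    {"gripper": 0, "tx": 0.2, "ty": 0.8, "tz": -0.4, "ax": 0, "ay": 0, "az": 0},
    {"gripper": 0, "tx": 0.5, "ty": 0.6, "tz": -0.2, "ax": 0, "ay": 0, "az": 0},
    {"gripper": 0, "tx": 0.8, "ty": 0.3, "tz": -0.1, "ax": 0, "ay": 0, "az": 0},
    {"gripper": 0, "tx": 0.8, "ty": 0, "tz": 0, "ax": 0, "ay": 0, "az": 0},
    {"gripper": 0, "tx": 0.7, "ty": 0, "tz": 0, "ax": 0, "ay": 0, "az": 0},
    {"gripper": 0, "tx": 0.4, "ty": 0, "tz": 0, "ax": 0, "ay": 0, "az": 0},
    {"gripper": 0, "tx": 0, "ty": 0, "tz": 0, "ax": 0, "ay": 0, "az": 0},
    {"gripper": 0, "tx": 0, "ty": 0, "tz": 0, "ax": 0, "ay": 0, "az": 0},
    {"gripper": 0, "tx": 0, "ty": 0, "tz": 0, "ax": 0, "ay": 0, "az": 0}
  ]
}}

```text
t: 9.35
eef_pos: [0.665, 0.047, 0.2777]
ee_rot: [-3.112, 1.569, 0.095]
force: [-0.4, 0.3, -2.0]
width: 0.0234
```

```bash
python3 - <<'E'
from h import *
st=pose(); go([.6637,.0457,.118],np.radians(183.7))
im=optics.grab_frame("wrist"); cv2.imwrite("pics/w5.png",im[:,:,::-1])
im=optics.grab_frame("side"); cv2.imwrite("pics/s5.png",cv2.resize(im[200:300,200:330,::-1],None,fx=6,fy=6,interpolation=cv2.INTER_CUBIC))
E
```

```text
shift tool units [0.028 0.048 0.054] turn units [ 0.008 -0.014  0.   ] | grasp now [0.6652 0.047  0.1187] open dir [-0.998 -0.065 -0.001]
```

View pics/w5.png

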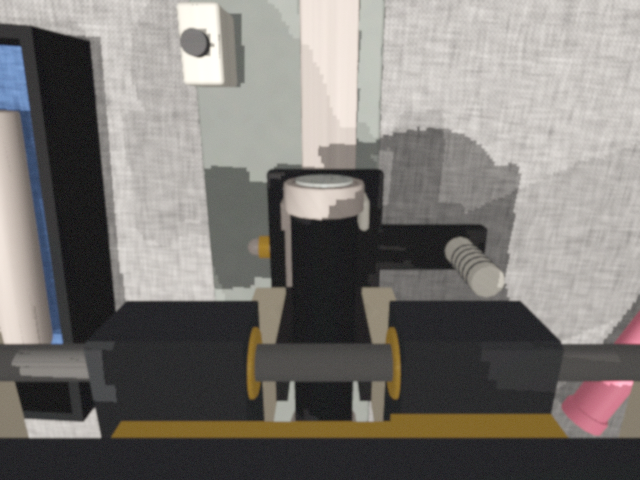

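View pics/s5.png

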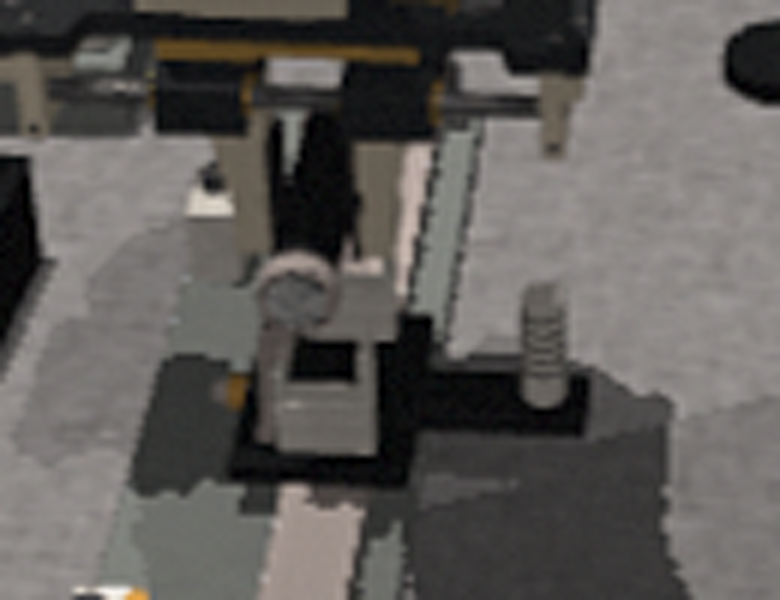

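```bash
python3 - <<'E'
from h import *
a=cv2.imread('pics/w5.png'); cv2.imwrite('pics/w5c.png',cv2.resize(a[160:305,240:400],None,fx=4.7,fy=4,interpolation=cv2.INTER_CUBIC))
st=pose()
P=ray("wrist",487,278,.079,st);print(P, P+[.074*np.cos(np.radians(3.7)),.074*np.sin(np.radians(3.7)),0])
E
```

```text
[0.58915415 0.03926014 0.079     ] [0.66299991 0.04403553 0.079     ]
```

View pics/w5c.png

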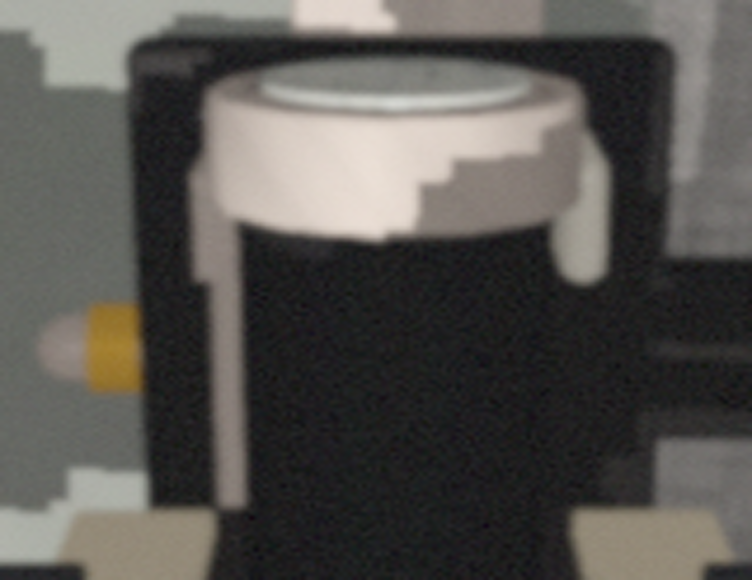

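```bash
python3 - <<'E'
from h import *
st=pose();s,p,R=st
t=np.radians(3.7);X=np.array([np.cos(t),np.sin(t),0]);Y=np.array([-np.sin(t),np.cos(t),0])
g=p+R[:,0]*.159
for n,u,v,z in (("inner",357.7,222,.080),("outer",369.4,222,.080),("noseouter",240+190/4.7,225,.079),("ball tip",248,246,.029),("post",487,278,.079),("deckR",240+672/4.7,172,.034),("deckL",240+130/4.7,172,.034)):
    q=ray("wrist",u,v,z,st); print(n,((q-g)@X*1000).round(2),((q-g)@Y*1000).round(2))
print(g)
f=lambda x,y,z:ray("wrist",195+x/3.6,y/3.6,z,st)
E
```

```text
inner -15.51 -30.31
outer -20.7 -30.32
noseouter 18.94 -28.6
ball tip 43.66 -1.29
post -76.48 -2.99
deckR -32.28 -45.24
deckL 29.81 -45.2
[0.66528264 0.04718103 0.11908451]
```

Call:
{"fn": "play_rows", "kwargs": {
  "newtons": 50,
  "steps": [
    {"gripper": 0, "tx": 0, "ty": 0.08, "tz": 0.065, "ax": 0, "ay": 0, "az": 0},
    {"gripper": 0, "tx": 0.3, "ty": 0, "tz": 0, "ax": 0, "ay": 0, "az": 0},
    {"gripper": 0, "tx": 0.3, "ty": 0, "tz": 0, "ax": 0, "ay": 0, "az": 0},
    {"gripper": 0, "tx": 0.2, "ty": 0, "tz": 0, "ax": 0, "ay": 0, "az": 0},
    {"gripper": 0, "tx": 0, "ty": 0, "tz": 0, "ax": 0, "ay": 0, "az": 0},
    {"gripper": 0, "tx": 0, "ty": 0, "tz": 0, "ax": 0, "ay": 0, "az": 0},
    {"gripper": 0, "tx": 0, "ty": 0, "tz": 0, "ax": 0, "ay": 0, "az": 0}
  ]
}}

```text
t: 10.03
eef_pos: [0.6632, 0.0447, 0.2565]
ee_rot: [0.805, 1.571, -2.271]
force: [-0.3, -0.0, -1.6]
width: 0.0228
```

```bash
python3 - <<'E'
from h import *
st=pose(); print(st[0]["force"],st[0]["moment"]);go([.6637,.0452,.073],np.radians(183.7))
im=optics.grab_frame("wrist"); cv2.imwrite("pics/w6.png",cv2.resize(im[150:300,230:410,::-1],None,fx=4.2,fy=4,interpolation=cv2.INTER_CUBIC))
E
```

```text
[-0.30645991 -0.03427848 -1.60387145] [-0.01832615  0.09223528  0.01826744]
shift tool units [ 0.981 -0.018 -0.023] turn units [ 0.005  0.002 -0.002] | grasp now [0.6631 0.0447 0.0975] open dir [-0.998 -0.065  0.   ]
```

View pics/w6.png

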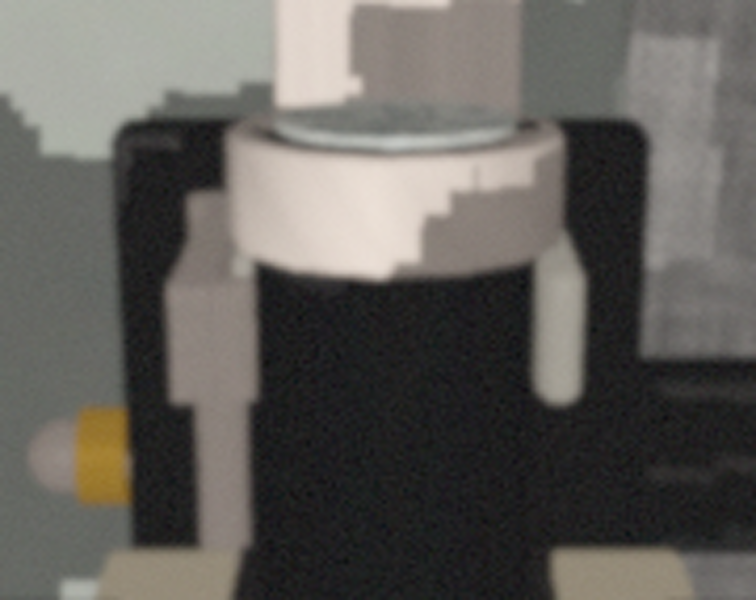

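```bash
python3 - <<'E'
from h import *
st=pose();s,p,R=st
t=np.radians(3.7);X=np.array([np.cos(t),np.sin(t),0]);Y=np.array([-np.sin(t),np.cos(t),0])
g=p+R[:,0]*.159
for n,x,y,z in (("inner",535,385,.080),("outer",585,330,.080),("nose outer",168,330,.079),("nose in?",257,340,.078),("ring L",226,200,.093),("ring R",566,200,.093),("deckR",648,150,.034),("deckL",115,150,.034)):
    q=ray("wrist",230+x/4.2,150+y/4,z,st); print(n,((q-g)@X*1000).round(2),((q-g)@Y*1000).round(2))
E
```

```text
inner -13.89 -26.33
outer -18.44 -32.06
nose outer 20.78 -31.75
nose in? 12.49 -30.39
ring L 13.58 -48.08
ring R -14.94 -48.08
deckR -30.38 -40.99
deckL 32.13 -40.99
```

Call:
{"fn": "play_rows", "kwargs": {
  "steps": [
    {"gripper": 0, "tx": 0.1, "ty": 0, "tz": 0, "ax": 0, "ay": 0, "az": 0},
    {"gripper": 0, "tx": 0.1, "ty": 0, "tz": 0, "ax": 0, "ay": 0, "az": 0},
    {"gripper": 0, "tx": 0.1, "ty": 0, "tz": 0, "ax": 0, "ay": 0, "az": 0},
    {"gripper": 0, "tx": 0.1, "ty": 0, "tz": 0, "ax": 0, "ay": 0, "az": 0},
    {"gripper": 0, "tx": 0, "ty": 0, "tz": 0, "ax": 0, "ay": 0, "az": 0}
  ]
}}

```text
t: 10.5
eef_pos: [0.6622, 0.0445, 0.2459]
ee_rot: [0.126, 1.568, -2.951]
force: [-4.4, -0.2, 0.1]
width: 0.0229
```

Call:
{"fn": "play_rows", "kwargs": {
  "steps": [
    {"gripper": 0, "tx": 0.1, "ty": 0, "tz": 0, "ax": 0, "ay": 0, "az": 0},
    {"gripper": 0, "tx": 0.1, "ty": 0, "tz": 0, "ax": 0, "ay": 0, "az": 0},
    {"gripper": 0, "tx": 0.1, "ty": 0, "tz": 0, "ax": 0, "ay": 0, "az": 0},
    {"gripper": 0, "tx": 0, "ty": 0, "tz": 0, "ax": 0, "ay": 0, "az": 0}
  ]
}}

```text
t: 10.83
eef_pos: [0.6626, 0.0446, 0.238]
ee_rot: [0.065, 1.569, -3.012]
force: [-3.4, -0.7, -2.5]
width: 0.0227
```

Call:
{"fn": "play_rows", "kwargs": {
  "steps": [
    {"gripper": 0, "tx": 0.1, "ty": 0, "tz": 0, "ax": 0, "ay": 0, "az": 0},
    {"gripper": 0, "tx": 0.1, "ty": 0, "tz": 0, "ax": 0, "ay": 0, "az": 0},
    {"gripper": 0, "tx": 0.04, "ty": 0, "tz": 0, "ax": 0, "ay": 0, "az": 0},
    {"gripper": 0, "tx": 0, "ty": 0, "tz": 0, "ax": 0, "ay": 0, "az": 0},
    {"gripper": 0, "tx": 0, "ty": 0, "tz": 0, "ax": 0, "ay": 0, "az": 0}
  ]
}}

```text
t: 11.25
eef_pos: [0.6631, 0.0447, 0.2327]
ee_rot: [-0.027, 1.571, -3.104]
force: [-2.0, -0.0, -4.1]
width: 0.0229
```

```bash
python3 - <<'E'
from h import *
st=pose(); print(st[0]["force"],st[0]["moment"]);go([.6637,.0452,.073],np.radians(183.7))
im=optics.grab_frame("wrist"); cv2.imwrite("pics/w7.png",cv2.resize(im[150:300,230:410,::-1],None,fx=4.2,fy=4,interpolation=cv2.INTER_CUBIC))
E
```

```text
[-2.0110158  -0.02958621 -4.13804022] [-0.05165373  0.90847015 -0.00320853]
shift tool units [ 0.029 -0.018 -0.026] turn units [0.003 0.003 0.   ] | grasp now [0.663  0.0447 0.0737] open dir [-0.998 -0.065  0.   ]
```

View pics/w7.png

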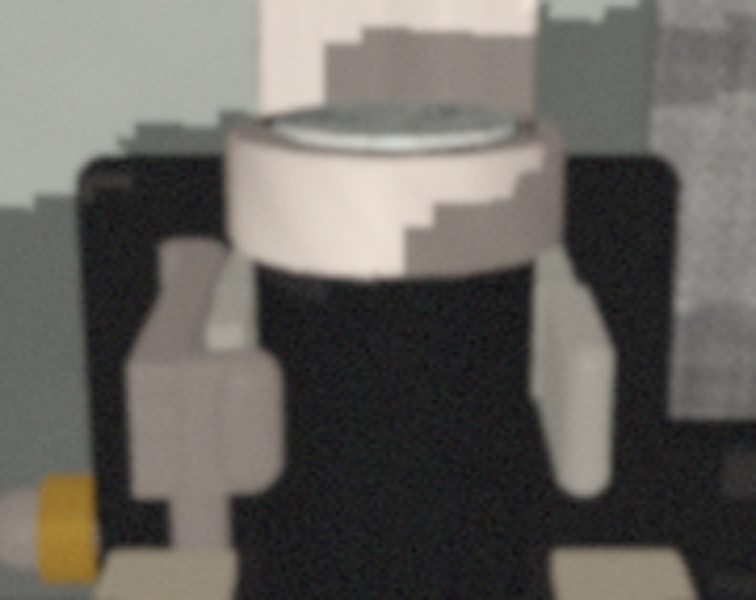

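The nose now overlaps the tube at (260,420) in the crop. I press a little further and read the force.

Call:
{"fn": "play_rows", "kwargs": {
  "steps": [
    {"gripper": 0, "tx": 0.04, "ty": 0, "tz": 0, "ax": 0, "ay": 0, "az": 0},
    {"gripper": 0, "tx": 0.04, "ty": 0, "tz": 0, "ax": 0, "ay": 0, "az": 0},
    {"gripper": 0, "tx": 0, "ty": 0, "tz": 0, "ax": 0, "ay": 0, "az": 0},
    {"gripper": 0, "tx": 0, "ty": 0, "tz": 0, "ax": 0, "ay": 0, "az": 0}
  ]
}}

```text
t: 11.63
eef_pos: [0.6633, 0.0448, 0.2318]
ee_rot: [-3.072, 1.57, 0.134]
force: [-3.3, -0.5, 0.9]
width: 0.0226
```

Call:
{"fn": "play_rows", "kwargs": {
  "steps": [
    {"gripper": 0, "tx": 0.04, "ty": 0, "tz": 0, "ax": 0, "ay": 0, "az": 0},
    {"gripper": 0, "tx": 0.04, "ty": 0, "tz": 0, "ax": 0, "ay": 0, "az": 0},
    {"gripper": 0, "tx": 0, "ty": 0, "tz": 0, "ax": 0, "ay": 0, "az": 0},
    {"gripper": 0, "tx": 0, "ty": 0, "tz": 0, "ax": 0, "ay": 0, "az": 0}
  ]
}}

```text
t: 11.97
eef_pos: [0.6633, 0.0447, 0.2316]
ee_rot: [3.055, 1.569, -0.021]
force: [-7.3, 0.2, 13.9]
width: 0.023
```

```bash
python3 - <<'E'
from h import *
st=pose(); print(st[0]["force"],st[0]["moment"]);go([.6637,.0452,.073],np.radians(183.7))
im=optics.grab_frame("wrist"); cv2.imwrite("pics/w8.png",cv2.resize(im[150:300,230:410,::-1],None,fx=4.2,fy=4,interpolation=cv2.INTER_CUBIC))
im=optics.grab_frame("side"); cv2.imwrite("pics/s8.png",cv2.resize(im[210:300,200:330,::-1],None,fx=6,fy=6,interpolation=cv2.INTER_CUBIC))
E
```

```text
[-7.28486202  0.22546019 13.87805702] [0.08971023 3.14507046 0.02042479]
shift tool units [-0.018 -0.017 -0.018] turn units [ 0.011 -0.018 -0.002] | grasp now [0.6636 0.0447 0.0726] open dir [-0.998 -0.066 -0.002]
```

View pics/w8.png

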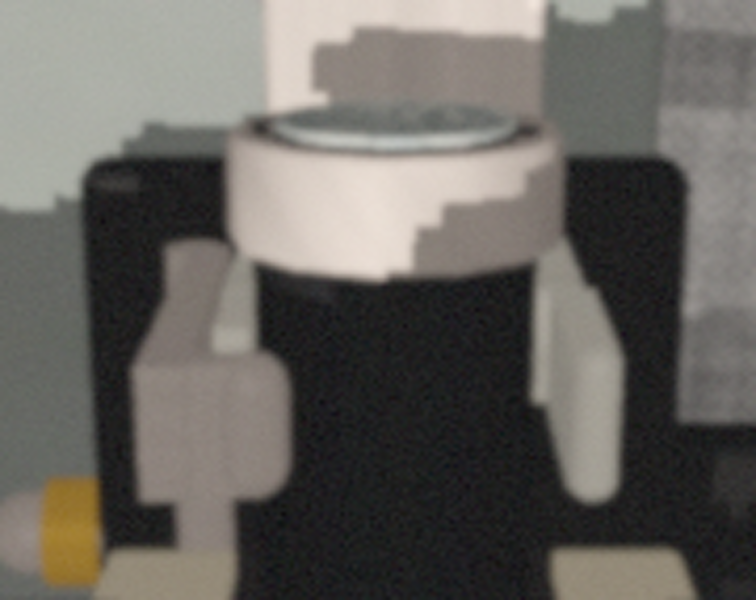

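View pics/s8.png

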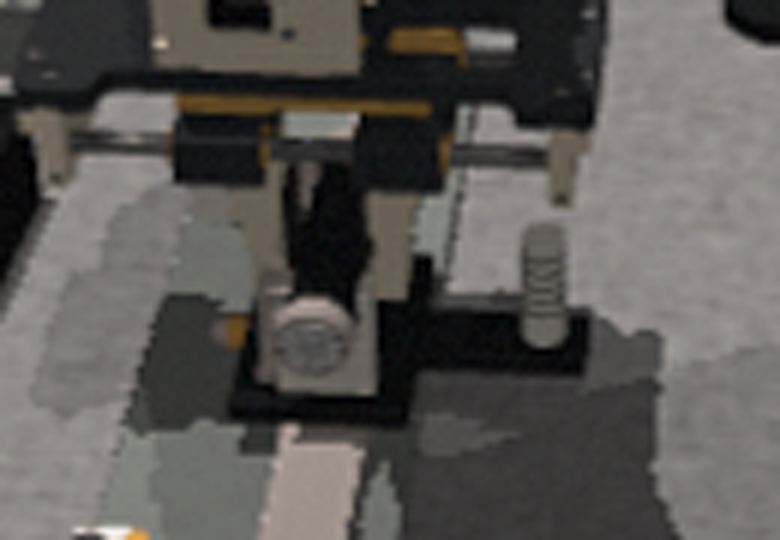

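The tube is on the fork floor with 14 N of reaction and the jaw over it. I release and rise.

Call:
{"fn": "play_rows", "kwargs": {
  "steps": [
    {"gripper": 0, "tx": -0.06, "ty": 0, "tz": 0, "ax": 0, "ay": 0, "az": 0},
    {"gripper": 0.5, "tx": 0, "ty": 0, "tz": 0, "ax": 0, "ay": 0, "az": 0},
    {"gripper": 0.5, "tx": 0, "ty": 0, "tz": 0, "ax": 0, "ay": 0, "az": 0},
    {"gripper": 0.5, "tx": 0, "ty": 0, "tz": 0, "ax": 0, "ay": 0, "az": 0},
    {"gripper": 0.5, "tx": 0, "ty": 0, "tz": 0, "ax": 0, "ay": 0, "az": 0},
    {"gripper": 0.5, "tx": 0, "ty": 0, "tz": 0, "ax": 0, "ay": 0, "az": 0},
    {"gripper": 0.5, "tx": 0, "ty": 0, "tz": 0, "ax": 0, "ay": 0, "az": 0}
  ]
}}

```text
t: 12.65
eef_pos: [0.6632, 0.0447, 0.2305]
ee_rot: [2.737, 1.571, -0.339]
force: [0.4, -0.3, -0.4]
width: 0.0433
```

```bash
python3 - <<'E'
from h import *
st=pose(); print(st[0]["force"],st[0]["width"])
im=optics.grab_frame("wrist"); cv2.imwrite("pics/w9.png",im[:,:,::-1])
E
```

```text
[ 0.43952826 -0.27831741 -0.37764056] 0.04334888969042476
```

View pics/w9.png

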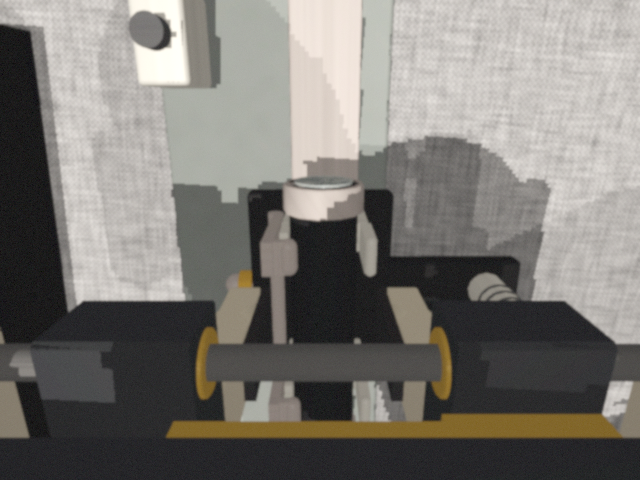

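Call:
{"fn": "play_rows", "kwargs": {
  "steps": [
    {"gripper": 0.5, "tx": -0.3, "ty": 0, "tz": 0, "ax": 0, "ay": 0, "az": 0},
    {"gripper": 0.5, "tx": -0.6, "ty": 0, "tz": 0, "ax": 0, "ay": 0, "az": 0},
    {"gripper": 0.5, "tx": -0.9, "ty": 0, "tz": 0, "ax": 0, "ay": 0, "az": 0},
    {"gripper": 0.5, "tx": -0.9, "ty": 0, "tz": 0, "ax": 0, "ay": 0, "az": 0},
    {"gripper": 0.5, "tx": -0.9, "ty": 0, "tz": 0, "ax": 0, "ay": 0, "az": 0},
    {"gripper": 0.5, "tx": -0.8, "ty": 0, "tz": 0, "ax": 0, "ay": 0, "az": 0},
    {"gripper": 0.5, "tx": 0, "ty": 0, "tz": 0, "ax": 0, "ay": 0, "az": 0}
  ]
}}

```text
t: 13.28
eef_pos: [0.6642, 0.0448, 0.3465]
ee_rot: [-3.053, 1.563, 0.155]
force: [1.0, -0.3, 0.5]
width: 0.044
```

```bash
python3 - <<'E'
from h import *
print(pose()[0]["q"].round(2))
go([.5895,.0405,.18],np.radians(93.7))
for n in("top","side"):
  im=optics.grab_frame(n); cv2.imwrite(f"pics/{n}10.png",cv2.resize((im[140:230,200:330] if n=="top" else im[220:310,180:310])[:,:,::-1],None,fx=6,fy=6,interpolation=cv2.INTER_CUBIC))
E
```

```text
[ 0.36  0.38 -0.09  0.   -1.09 -0.3 ]
shift tool units [ 0.276 -0.024  2.997] turn units [15.012 -0.053  0.064] | grasp now [0.6655 0.045  0.1875] open dir [-0.998 -0.066 -0.008]
```

View pics/side10.png

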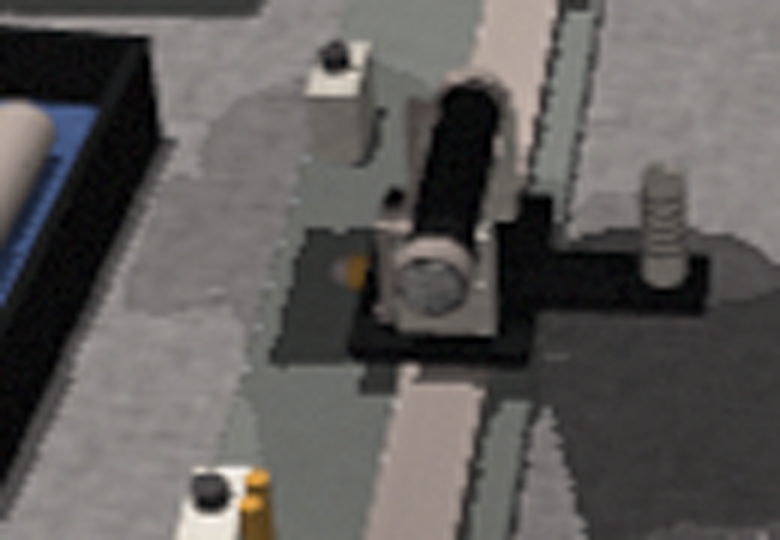

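The side view shows the tube level in the clip, with its ring at (432,275) and the noses over it. Now I turn to the post.

Call:
{"fn": "play_rows", "kwargs": {
  "steps": [
    {"gripper": 0.7, "tx": 0, "ty": 0, "tz": 0.8, "ax": 0, "ay": 0, "az": 0},
    {"gripper": 0.7, "tx": 0, "ty": 0, "tz": 0.8, "ax": 0, "ay": 0, "az": 0},
    {"gripper": 0.7, "tx": 0, "ty": 0, "tz": 0.8, "ax": 0, "ay": 0, "az": 0},
    {"gripper": 0.7, "tx": 0, "ty": 0, "tz": 0.6, "ax": 0, "ay": 0, "az": 0},
    {"gripper": 0.7, "tx": 0, "ty": 0, "tz": 0, "ax": 1, "ay": 0, "az": 0},
    {"gripper": 0.7, "tx": 0, "ty": 0, "tz": 0, "ax": 1, "ay": 0, "az": 0},
    {"gripper": 0.7, "tx": 0, "ty": 0, "tz": 0, "ax": 1, "ay": 0, "az": 0},
    {"gripper": 0.7, "tx": 0, "ty": 0, "tz": 0, "ax": 1, "ay": 0, "az": 0},
    {"gripper": 0.7, "tx": 0, "ty": 0, "tz": 0, "ax": 1, "ay": 0, "az": 0},
    {"gripper": 0.7, "tx": 0, "ty": 0, "tz": 0, "ax": 1, "ay": 0, "az": 0},
    {"gripper": 0.7, "tx": 0, "ty": 0, "tz": 0, "ax": 1, "ay": 0, "az": 0},
    {"gripper": 0.7, "tx": 0, "ty": 0, "tz": 0, "ax": 1, "ay": 0, "az": 0},
    {"gripper": 0.7, "tx": 0, "ty": 0, "tz": 0, "ax": 1, "ay": 0, "az": 0},
    {"gripper": 0.7, "tx": 0, "ty": 0, "tz": 0, "ax": 1, "ay": 0, "az": 0},
    {"gripper": 0.7, "tx": 0, "ty": 0, "tz": 0, "ax": 1, "ay": 0, "az": 0},
    {"gripper": 0.7, "tx": 0, "ty": 0, "tz": 0, "ax": 1, "ay": 0, "az": 0},
    {"gripper": 0.7, "tx": 0, "ty": 0, "tz": 0, "ax": 1, "ay": 0, "az": 0},
    {"gripper": 0.7, "tx": 0, "ty": 0, "tz": 0, "ax": 1, "ay": 0, "az": 0},
    {"gripper": 0.7, "tx": 0, "ty": 0, "tz": 0, "ax": 1, "ay": 0, "az": 0},
    {"gripper": 0.7, "tx": 0, "ty": 0, "tz": 0, "ax": 0, "ay": 0, "az": 0}
  ]
}}

```text
t: 15.05
eef_pos: [0.5879, 0.0397, 0.3397]
ee_rot: [1.759, 1.569, -2.894]
force: [-0.4, 0.2, -0.3]
width: 0.0617
```

Call:
{"fn": "play_rows", "kwargs": {
  "steps": [
    {"gripper": 0.7, "tx": 0, "ty": 0, "tz": 0, "ax": 0, "ay": 0, "az": 0},
    {"gripper": 0.7, "tx": 0, "ty": 0, "tz": 0, "ax": 0, "ay": 0, "az": 0}
  ]
}}

```text
t: 15.22
eef_pos: [0.5881, 0.0398, 0.3402]
ee_rot: [1.792, 1.57, -2.852]
force: [-0.2, 1.2, 0.3]
width: 0.0613
```

```bash
python3 - <<'E'
from h import *
st=pose(); print(st[0]["q"].round(2))
go([.5895,.0405,.060],np.radians(93.7))
im=optics.grab_frame("wrist"); cv2.imwrite("pics/w11.png",im[:,:,::-1])
for q,z in (("clip",.069),("post",.06),("ball",.029),("notch",.05),("tube_mid",.069)):
  for d in finder.pinpoint(q,"wrist"): print(q,round(d["confidence"],2),d["location"], ray("wrist",d["location"][1],d["location"][0],z,st).round(4))
E
```

```text
[ 0.4   0.27 -0.27 -0.   -1.03 -1.9 ]
shift tool units [ 4.848 -0.063  0.026] turn units [ 0.036 -0.002 -0.008] | grasp now [0.5879 0.0397 0.1812] open dir [-0.068  0.998 -0.   ]
post 0.67 [237.4, 324.2] [0.5892 0.0419 0.06  ]
tube_mid 0.87 [33.4, 452.4] [0.4642 0.1038 0.069 ]
tube_mid 0.61 [339.5, 320.7] [0.6599 0.0443 0.069 ]
```

View pics/w11.png

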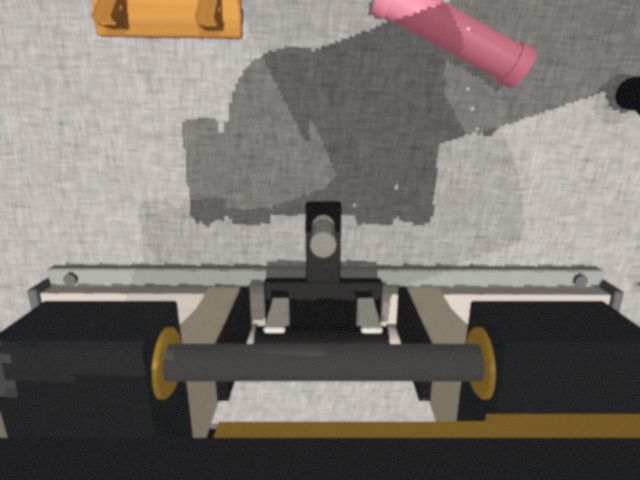

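Call:
{"fn": "play_rows", "kwargs": {
  "newtons": 20,
  "steps": [
    {"gripper": 0.7, "tx": 0.5, "ty": -0.05, "tz": 0.02, "ax": 0, "ay": 0, "az": 0},
    {"gripper": 0.7, "tx": 0.8, "ty": 0, "tz": 0, "ax": 0, "ay": 0, "az": 0},
    {"gripper": 0.7, "tx": 0.8, "ty": 0, "tz": 0, "ax": 0, "ay": 0, "az": 0},
    {"gripper": 0.7, "tx": 0.8, "ty": 0, "tz": 0, "ax": 0, "ay": 0, "az": 0},
    {"gripper": 0.7, "tx": 0.8, "ty": 0, "tz": 0, "ax": 0, "ay": 0, "az": 0},
    {"gripper": 0.7, "tx": 0.6, "ty": 0, "tz": 0, "ax": 0, "ay": 0, "az": 0},
    {"gripper": 0.7, "tx": 0.5, "ty": 0, "tz": 0, "ax": 0, "ay": 0, "az": 0},
    {"gripper": 0.7, "tx": 0, "ty": 0, "tz": 0, "ax": 0, "ay": 0, "az": 0},
    {"gripper": 0, "tx": 0, "ty": 0, "tz": 0, "ax": 0, "ay": 0, "az": 0},
    {"gripper": 0, "tx": 0, "ty": 0, "tz": 0, "ax": 0, "ay": 0, "az": 0},
    {"gripper": 0, "tx": 0, "ty": 0, "tz": 0, "ax": 0, "ay": 0, "az": 0},
    {"gripper": 0, "tx": 0, "ty": 0, "tz": 0, "ax": 0, "ay": 0, "az": 0},
    {"gripper": 0, "tx": 0, "ty": 0, "tz": 0, "ax": 0, "ay": 0, "az": 0},
    {"gripper": 0, "tx": 0, "ty": 0, "tz": 0, "ax": 0, "ay": 0, "az": 0},
    {"gripper": 0, "tx": 0, "ty": 0, "tz": 0, "ax": 0, "ay": 0, "az": 0},
    {"gripper": 0, "tx": 0, "ty": 0, "tz": 0, "ax": 0, "ay": 0, "az": 0},
    {"gripper": 0, "tx": 0, "ty": 0, "tz": 0, "ax": 0, "ay": 0, "az": 0},
    {"gripper": 0, "tx": 0, "ty": 0, "tz": 0, "ax": 0, "ay": 0, "az": 0}
  ]
}}

```text
t: 17.02
eef_pos: [0.5895, 0.0404, 0.2209]
ee_rot: [-1.82, 1.571, -0.184]
force: [-1.5, -0.3, 2.3]
width: 0.0155
```

```bash
python3 - <<'E'
from h import *
st=pose(); print(st[0]["q"].round(2),st[0]["force"],st[0]["width"])
go([.5895,.0405,.060],np.radians(93.7))
for n in("top","side","wrist"):
  im=optics.grab_frame(n)
  if n=="wrist": im=im
  else: im=cv2.resize((im[140:230,200:330] if n=="top" else im[230:340,180:320]),None,fx=5.5,fy=5.5,interpolation=cv2.INTER_CUBIC)
  cv2.imwrite(f"pics/{n}12.png",im[:,:,::-1])
E
```

```text
[ 0.4   0.4  -0.4   0.   -0.77 -1.9 ] [-1.490461   -0.30057227  2.34953368] 0.015484235725785995
shift tool units [ 0.076 -0.002  0.004] turn units [ 0.005 -0.     0.002] | grasp now [0.5895 0.0404 0.0619] open dir [-0.065  0.998 -0.   ]
```

View pics/side12.png

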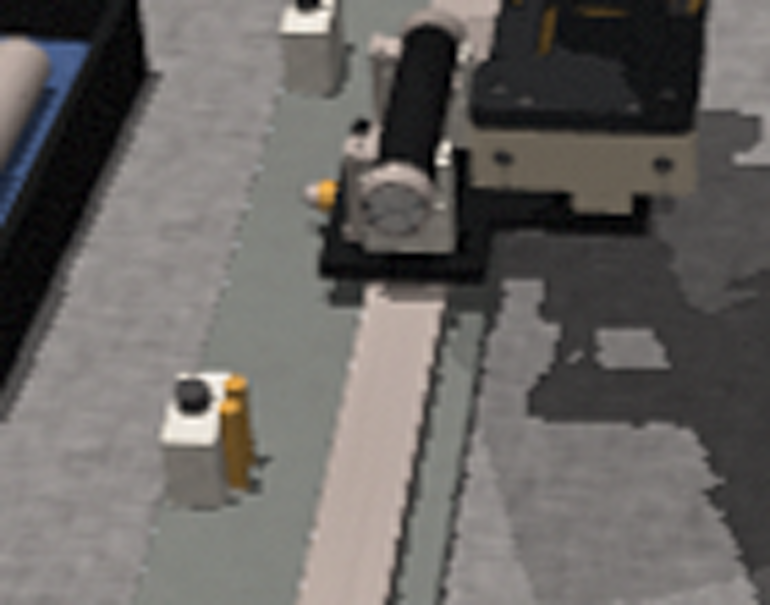

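View pics/top12.png

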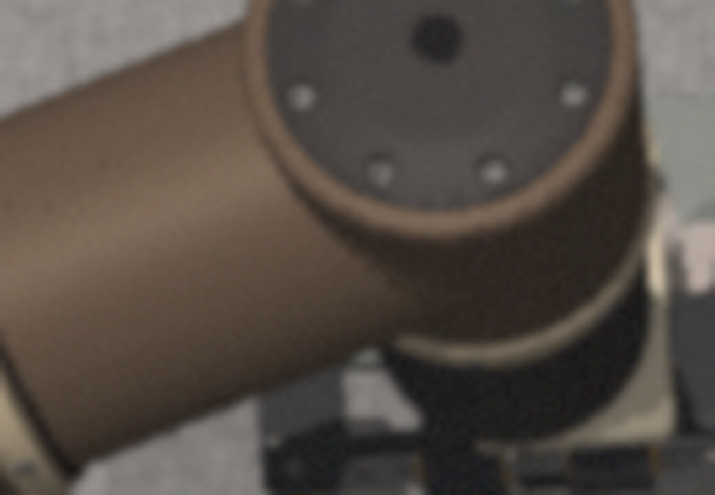

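The post is gripped (width 15.5 mm) and the tube is seated in the side view. The notch should be about 131–135 mm along +y (tool +z). I slide 100 mm first.

Call:
{"fn": "play_rows", "kwargs": {
  "steps": [
    {"gripper": 0, "tx": 0, "ty": 0, "tz": 0.2, "ax": 0, "ay": 0, "az": 0},
    {"gripper": 0, "tx": 0, "ty": 0, "tz": 0.4, "ax": 0, "ay": 0, "az": 0},
    {"gripper": 0, "tx": 0, "ty": 0, "tz": 0.4, "ax": 0, "ay": 0, "az": 0},
    {"gripper": 0, "tx": 0, "ty": 0, "tz": 0.4, "ax": 0, "ay": 0, "az": 0},
    {"gripper": 0, "tx": 0, "ty": 0, "tz": 0.4, "ax": 0, "ay": 0, "az": 0},
    {"gripper": 0, "tx": 0, "ty": 0, "tz": 0.4, "ax": 0, "ay": 0, "az": 0},
    {"gripper": 0, "tx": 0, "ty": 0, "tz": 0.4, "ax": 0, "ay": 0, "az": 0},
    {"gripper": 0, "tx": 0, "ty": 0, "tz": 0.4, "ax": 0, "ay": 0, "az": 0},
    {"gripper": 0, "tx": 0, "ty": 0, "tz": 0.4, "ax": 0, "ay": 0, "az": 0},
    {"gripper": 0, "tx": 0, "ty": 0, "tz": 0.4, "ax": 0, "ay": 0, "az": 0},
    {"gripper": 0, "tx": 0, "ty": 0, "tz": 0.2, "ax": 0, "ay": 0, "az": 0},
    {"gripper": 0, "tx": 0, "ty": 0, "tz": 0, "ax": 0, "ay": 0, "az": 0},
    {"gripper": 0, "tx": 0, "ty": 0, "tz": 0, "ax": 0, "ay": 0, "az": 0},
    {"gripper": 0, "tx": 0, "ty": 0, "tz": 0, "ax": 0, "ay": 0, "az": 0}
  ]
}}

```text
t: 18.33
eef_pos: [0.5828, 0.1419, 0.2209]
ee_rot: [-0.649, 1.57, 0.988]
force: [-2.0, 1.3, 5.2]
width: 0.0155
```

```bash
cat >> h.py <<'E'
def along():
    s,p,R=pose(); g=p+R[:,0]*.159; d=g-np.array([.5895,.0404,.0619]);t=np.radians(3.7)
    print("along mm",((-np.sin(t)*d[0]+np.cos(t)*d[1])*1000).round(2),"across",((np.cos(t)*d[0]+np.sin(t)*d[1])*1000).round(2),"F along",(-np.sin(t)*s["force"][0]+np.cos(t)*s["force"][1]).round(2),s["force"].round(1),s["width"])
E
python3 - <<'E'
from h import *
along()
im=optics.grab_frame("side"); cv2.imwrite("pics/s13.png",cv2.resize(im[250:350,180:310,::-1],None,fx=6,fy=6,interpolation=cv2.INTER_CUBIC))
E
```

```text
along mm 101.82 across -0.06 F along 1.46 [-2.   1.3  5.2] 0.01552904386935544
```

View pics/s13.png

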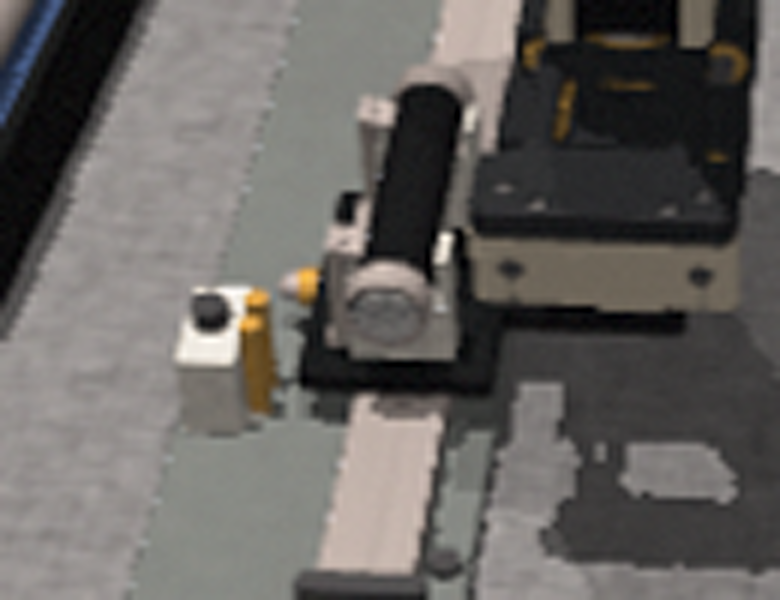

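Call:
{"fn": "play_rows", "kwargs": {
  "steps": [
    {"gripper": 0, "tx": 0, "ty": 0, "tz": 0.2, "ax": 0, "ay": 0, "az": 0},
    {"gripper": 0, "tx": 0, "ty": 0, "tz": 0.2, "ax": 0, "ay": 0, "az": 0},
    {"gripper": 0, "tx": 0, "ty": 0, "tz": 0.2, "ax": 0, "ay": 0, "az": 0},
    {"gripper": 0, "tx": 0, "ty": 0, "tz": 0, "ax": 0, "ay": 0, "az": 0},
    {"gripper": 0, "tx": 0, "ty": 0, "tz": 0, "ax": 0, "ay": 0, "az": 0}
  ]
}}

```text
t: 18.8
eef_pos: [0.5818, 0.1568, 0.2209]
ee_rot: [-0.599, 1.57, 1.037]
force: [-1.9, 1.1, 6.3]
width: 0.0155
```

```bash
python3 -c "
from h import *
along()"
```

```text
along mm 116.72 across -0.09 F along 1.18 [-1.9  1.1  6.3] 0.015508580120639185
```

Call:
{"fn": "play_rows", "kwargs": {
  "steps": [
    {"gripper": 0, "tx": 0, "ty": 0, "tz": 0.1, "ax": 0, "ay": 0, "az": 0},
    {"gripper": 0, "tx": 0, "ty": 0, "tz": 0, "ax": 0, "ay": 0, "az": 0},
    {"gripper": 0, "tx": 0, "ty": 0, "tz": 0, "ax": 0, "ay": 0, "az": 0}
  ]
}}

```text
t: 19.05
eef_pos: [0.5817, 0.159, 0.2209]
ee_rot: [-0.664, 1.57, 0.973]
force: [-2.5, 0.4, 5.2]
width: 0.0152
```

```bash
python3 -c "
from h import *
along()"
```

```text
along mm 118.97 across -0.09 F along 0.51 [-2.5  0.4  5.2] 0.015222487204370845
```

Call:
{"fn": "play_rows", "kwargs": {
  "steps": [
    {"gripper": 0, "tx": 0, "ty": 0, "tz": 0.1, "ax": 0, "ay": 0, "az": 0},
    {"gripper": 0, "tx": 0, "ty": 0, "tz": 0, "ax": 0, "ay": 0, "az": 0},
    {"gripper": 0, "tx": 0, "ty": 0, "tz": 0, "ax": 0, "ay": 0, "az": 0}
  ]
}}

```text
t: 19.3
eef_pos: [0.5815, 0.1614, 0.2209]
ee_rot: [-0.722, 1.57, 0.914]
force: [-1.3, 0.3, 5.6]
width: 0.0155
```

```bash
python3 -c "
from h import *
along()"
```

```text
along mm 121.34 across -0.11 F along 0.35 [-1.3  0.3  5.6] 0.015453705476337738
```

Call:
{"fn": "play_rows", "kwargs": {
  "steps": [
    {"gripper": 0, "tx": 0, "ty": 0, "tz": 0.1, "ax": 0, "ay": 0, "az": 0},
    {"gripper": 0, "tx": 0, "ty": 0, "tz": 0, "ax": 0, "ay": 0, "az": 0},
    {"gripper": 0, "tx": 0, "ty": 0, "tz": 0, "ax": 0, "ay": 0, "az": 0}
  ]
}}

```text
t: 19.55
eef_pos: [0.5814, 0.1638, 0.2209]
ee_rot: [-0.903, 1.57, 0.734]
force: [-1.9, -1.8, 5.2]
width: 0.0156
```

```bash
python3 -c "
from h import *
along()"
```

```text
along mm 123.71 across -0.12 F along -1.69 [-1.9 -1.8  5.2] 0.015577458320063884
```

Call:
{"fn": "play_rows", "kwargs": {
  "steps": [
    {"gripper": 0, "tx": 0, "ty": 0, "tz": 0.1, "ax": 0, "ay": 0, "az": 0},
    {"gripper": 0, "tx": 0, "ty": 0, "tz": 0, "ax": 0, "ay": 0, "az": 0},
    {"gripper": 0, "tx": 0, "ty": 0, "tz": 0, "ax": 0, "ay": 0, "az": 0}
  ]
}}

```text
t: 19.8
eef_pos: [0.5812, 0.1657, 0.2208]
ee_rot: [3.118, 1.57, -1.529]
force: [-0.2, -3.5, 6.4]
width: 0.0156
```

```bash
python3 -c "
from h import *
along()
im=optics.grab_frame('side'); cv2.imwrite('pics/s14.png',cv2.resize(im[250:350,180:310,::-1],None,fx=6,fy=6,interpolation=cv2.INTER_CUBIC))"
```

```text
along mm 125.49 across -0.15 F along -3.46 [-0.2 -3.5  6.4] 0.015551310277451007
```

View pics/s14.png

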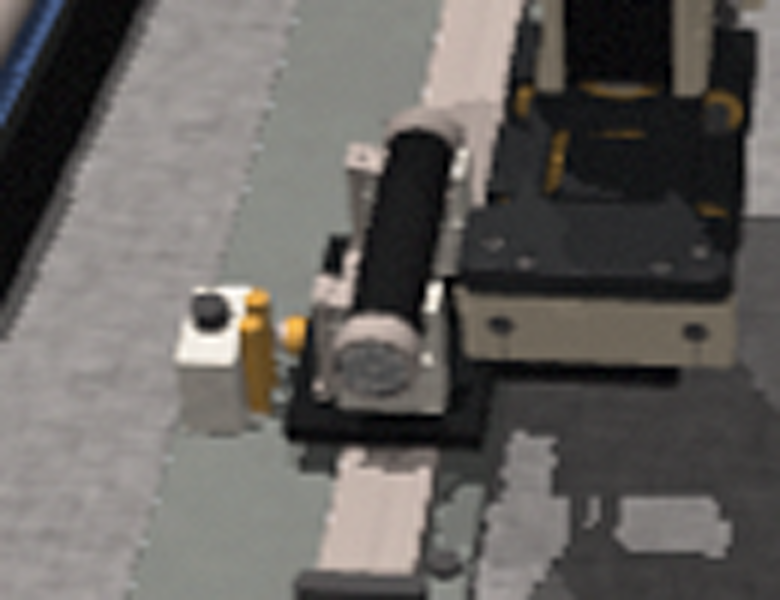

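Contact with the first pin began at about 123 mm, so the notch should be near 135.5 mm.

Call:
{"fn": "play_rows", "kwargs": {
  "steps": [
    {"gripper": 0, "tx": 0, "ty": 0, "tz": 0.1, "ax": 0, "ay": 0, "az": 0},
    {"gripper": 0, "tx": 0, "ty": 0, "tz": 0, "ax": 0, "ay": 0, "az": 0},
    {"gripper": 0, "tx": 0, "ty": 0, "tz": 0, "ax": 0, "ay": 0, "az": 0}
  ]
}}

```text
t: 20.1
eef_pos: [0.5811, 0.1684, 0.2209]
ee_rot: [-2.588, 1.571, -0.952]
force: [-0.9, -1.8, 6.5]
width: 0.0155
```

```bash
python3 -c "
from h import *
along()"
```

```text
along mm 128.29 across -0.15 F along -1.74 [-0.9 -1.8  6.5] 0.015464147293153147
```

Call:
{"fn": "play_rows", "kwargs": {
  "steps": [
    {"gripper": 0, "tx": 0, "ty": 0, "tz": 0.1, "ax": 0, "ay": 0, "az": 0},
    {"gripper": 0, "tx": 0, "ty": 0, "tz": 0, "ax": 0, "ay": 0, "az": 0},
    {"gripper": 0, "tx": 0, "ty": 0, "tz": 0, "ax": 0, "ay": 0, "az": 0}
  ]
}}

```text
t: 20.35
eef_pos: [0.5808, 0.1714, 0.2209]
ee_rot: [-0.632, 1.57, 1.005]
force: [-1.7, 1.4, 5.0]
width: 0.0155
```

```bash
python3 -c "
from h import *
along()"
```

```text
along mm 131.38 across -0.12 F along 1.49 [-1.7  1.4  5. ] 0.015468882513340188
```

Call:
{"fn": "play_rows", "kwargs": {
  "steps": [
    {"gripper": 0, "tx": 0, "ty": 0, "tz": 0.1, "ax": 0, "ay": 0, "az": 0},
    {"gripper": 0, "tx": 0, "ty": 0, "tz": 0, "ax": 0, "ay": 0, "az": 0},
    {"gripper": 0, "tx": 0, "ty": 0, "tz": 0, "ax": 0, "ay": 0, "az": 0}
  ]
}}

```text
t: 20.6
eef_pos: [0.5806, 0.1744, 0.2209]
ee_rot: [-0.498, 1.569, 1.138]
force: [-2.8, 3.8, 6.2]
width: 0.0155
```

```bash
python3 -c "
from h import *
along()"
```

```text
along mm 134.52 across -0.09 F along 3.94 [-2.8  3.8  6.2] 0.01548753782468183
```

Call:
{"fn": "play_rows", "kwargs": {
  "steps": [
    {"gripper": 0, "tx": 0, "ty": 0, "tz": 0.06, "ax": 0, "ay": 0, "az": 0},
    {"gripper": 0, "tx": 0, "ty": 0, "tz": 0, "ax": 0, "ay": 0, "az": 0},
    {"gripper": 0, "tx": 0, "ty": 0, "tz": 0, "ax": 0, "ay": 0, "az": 0}
  ]
}}

```text
t: 20.85
eef_pos: [0.5805, 0.1757, 0.2209]
ee_rot: [-0.599, 1.57, 1.038]
force: [-2.7, 2.7, 5.4]
width: 0.0157
```

```bash
python3 -c "
from h import *
along()"
```

```text
along mm 135.74 across -0.11 F along 2.88 [-2.7  2.7  5.4] 0.01565951606820437
```

Call:
{"fn": "play_rows", "kwargs": {
  "steps": [
    {"gripper": 0, "tx": 0, "ty": 0, "tz": 0.04, "ax": 0, "ay": 0, "az": 0},
    {"gripper": 0, "tx": 0, "ty": 0, "tz": 0, "ax": 0, "ay": 0, "az": 0},
    {"gripper": 0, "tx": 0, "ty": 0, "tz": 0, "ax": 0, "ay": 0, "az": 0}
  ]
}}

```text
t: 21.1
eef_pos: [0.5805, 0.1761, 0.2209]
ee_rot: [-1.459, 1.571, 0.177]
force: [-0.0, -2.1, 5.8]
width: 0.0153
```

```bash
python3 -c "
from h import *
along()"
```

```text
along mm 136.0 across -0.13 F along -2.14 [-0.  -2.1  5.8] 0.015325688521349492
```

Call:
{"fn": "play_rows", "kwargs": {
  "steps": [
    {"gripper": 0, "tx": 0, "ty": 0, "tz": 0, "ax": 0, "ay": 0, "az": 0},
    {"gripper": 0, "tx": 0, "ty": 0, "tz": 0, "ax": 0, "ay": 0, "az": 0},
    {"gripper": 0, "tx": 0, "ty": 0, "tz": 0, "ax": 0, "ay": 0, "az": 0},
    {"gripper": 0, "tx": 0, "ty": 0, "tz": 0, "ax": 0, "ay": 0, "az": 0}
  ]
}}

```text
t: 21.43
eef_pos: [0.5806, 0.1761, 0.2209]
ee_rot: [-1.15, 1.57, 0.487]
force: [-0.9, -1.0, 6.0]
width: 0.0158
```

```bash
python3 -c "
from h import *
along(); print(pose()[0]['qd'].round(4))
im=optics.grab_frame('side'); cv2.imwrite('pics/s15.png',cv2.resize(im[260:350,180:310,::-1],None,fx=6,fy=6,interpolation=cv2.INTER_CUBIC))
im=optics.grab_frame('wrist'); cv2.imwrite('pics/w15.png',im[:,:,::-1])
along()"
```

```text
along mm 136.03 across -0.12 F along -0.96 [-0.9 -1.   6. ] 0.01578313818524652
[ 0.0009 -0.0011  0.0008  0.0014 -0.0016  0.0003]
along mm 136.02 across -0.11 F along -0.85 [-0.6 -0.9  5.2] 0.015566678472356139
```

View pics/s15.png

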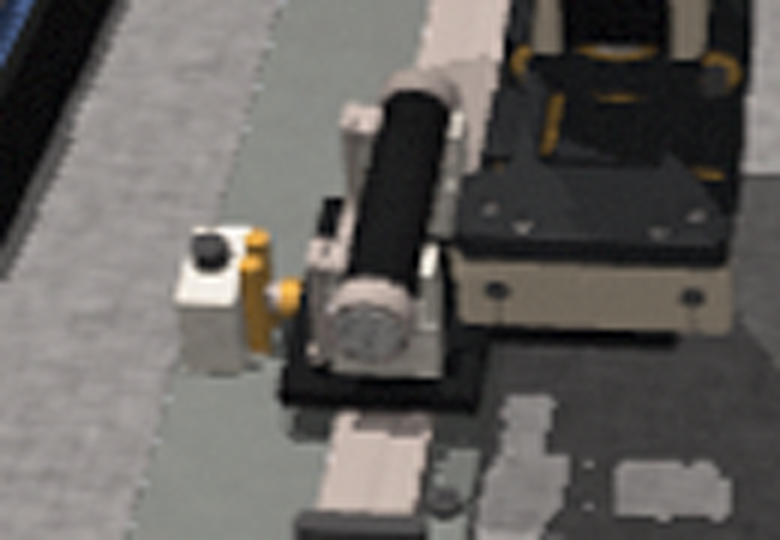

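View pics/w15.png

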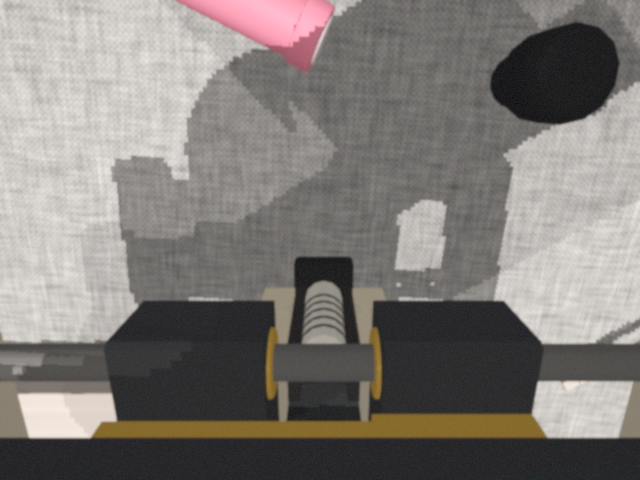

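```bash
python3 -c "
from station import job_done
print(job_done())"
```

```text
the job is handed in; nothing more can be done
None
```

I handed the job in after about 21.5 s of the 67 s allowed. The tube is seated in the fork clip, and the gripper holds the post with the carriage in the notch. No verdict is reported, so these are my own checks.

- **Tube:** I took the larger black tube from its cradle and pressed it into the forks until the floor pushed back with about 14 N. The pictures show the jaw's noses over it and the tube lying level, both on release and after the slide. The jaw angle was judged only from the pictures.
- **Carriage:** I slid it about 136 mm towards the block with the brass pins. The ball met the first pin at about 123 mm and crossed its crest near 130 mm. The force along the rail changed sign between 135.7 and 136.0 mm, which all put the notch centre near 136 mm.
- **Final state:** The carriage stood at 136.0 mm with under 1 N left along the rail. The fingers held the post at a 15.6 mm opening with a 20 N grip, the arm was still, and the last side view showed the gripper clear of the tube.
- **Disagreements:** My first camera estimate put the notch at 131–135 mm, so I went by the forces instead. The wrist camera was also about 0.6 mm off sideways, and I corrected for that before pressing the tube in. About 5 N of upward force remained on the gripper while it held the post.

I moved no bystanders on purpose, and saw none disturbed in the later pictures.

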